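Fit the keyed arbor into the sander's drive pulley

ROBOT

A 6-joint arm with a two-finger parallel gripper is mounted at the origin on the work surface. World frame = base frame: x ahead of the robot, y to its left, z up, the work surface at z = 0. Lengths are in m, angles in rad, forces in N, time in s.
With the tool pointing down it reaches from about 0.25 to 0.775 m from the base axis. Payload 4 kg.
Tool frame: the origin (TCP) lies at the very end of the fingers, on their centre line; the grasp point (between the pads) lies 19 mm behind it; y points along the fingers, x is the direction in which the jaws open and shut, and the axes are right-handed (so a half turn about y gives the same grasp; the last joint's range is limited). The gripper opens to 94 mm and grips with 3 to 60 N. Pads are 16 mm wide; open, the fingers measure 119 mm over their backs; the gripper's body (75 mm by 177 mm) begins 78 mm behind the grasp point.
Start: joints at [-1.344, 0.087, 1.371, -0, 1.684, -0.103], TCP at [0.178, -0.52, 0.206] pointing down, gripper open.
Joint ranges: [-3.1, 3.1], [-0.76, 2.03], [0.27, 2.55], [-1.08, 4.22], [0.17, 2.65], [-2.57, 2.57]. Speed limits (rad/s): [2.79, 2.79, 3.14, 3.14, 3.14, 3.14].

INTERFACE

Orientations are given as [roll, pitch, yaw] about the fixed x, y, z axes, in that order (R = Rz(yaw) Ry(pitch) Rx(roll)).
In Python, from bench import robot gives the robot as it stands.
- The arm moves only by the shell command python3 -m handwheel 'ROWS' [OPENING]. ROWS is JSON, a list of rows, each an object with "delta_pos": the shift along the tool's x, y, z in mm, a list of three; "yaw": the turn about the tool's y in rad. A call has 1 to 12 rows; each row is the pose to reach, as a shift and turn from the pose commanded when the call began, along the tool's axes at that moment; what a row does not reach only later rows make up. A row lasts 1/10 s, in which the tool goes at most 50 mm and 8.59 degrees, less where a joint would pass 70% of its speed; a pose out of reach is approached as far as the arm can. A call with a gripper value outside its range is refused whole. OPENING is the closure in counts, from 0 (fully open) to 255 (shut), set as the call begins (- or left out, the last holds). The fingers move at their own pace and stop on an object; the grip force is fixed at half the most. Time passes only in rows, so rows that repeat a pose let the fingers close. It gives the time, the measured TCP pose, the force and the opening at its end, in the units of the state.
- robot.get_obs(): the state, without advancing time (a new reading comes with each control period).
- robot.snapshot(name): name is "side" or "top" or "wrist"; returns a dict with "image" (480x640x3 uint8, red, green, blue), "fx", "fy", "cx", "cy" (pixels), "rvec" (rotation vector, rad) and "tvec" (3), from world to camera coordinates, as OpenCV has them. Camera axes: x right, y down, z forward; pixel columns grow to the right and rows downward; lengths in m; the calibration is good to about 2 mm. A picture is of the moment at which its call begins. There is no depth.
- robot.close_job(): hands the job in, once; it reports no verdict.
The state is a dict: "time": time; "joint_positions": joint angles; "qvel": joint speeds; "joint_torque": joint torques, N m; "tool_pos": TCP position; "ee_rot": TCP orientation; "wrist_force": force on the tool from outside, world axes, zero at the start; "wrist_torque": the same for the moment, N m; "width": finger opening in m.
Only numpy, scipy, OpenCV 4.12 (cv2) and the standard library are available. Lean on these libraries where they do the work, as an engineer would, in place of code of your own. Each camera call takes 0.05 s, during which the arm holds its last target.

TASK

Set the aluminium pulley down in the round pocket of the wooden jig with its narrow boss up, flat on the pocket floor, and let go of it. Then take the keyed arbor out of its blue stand, push it nose-down into the pulley's bore, turning it until its key slips into the keyway, and keep pushing against the sprung pin until the arbor's collar is fully home on the boss. Finish still gripping the arbor and holding it pressed down there (the spring lifts it again if let go), and leave the screw jar, tape roll and screwdriver where they are.

Things in the scene. Friction and masses are not known exactly. Their poses are not given: they have to be found in the camera images.
- pulley: Aluminium pulley, 0.3 kg, starts boss up left or right of the jig. Sheave (bottom) 90 mm across, 22 thick; boss on it 40 across, 28 tall, gripped from above. Through bore 20 mm, one full-height keyway 8.5 wide, reaching 14 mm from the axis. Origin: axis, underside of sheave; z up the axis (boss top z = 50 mm); x points from the axis to the keyway, whose side a red line marks.
- jig: Fixed brown wooden block 130 x 130 x 24 mm with a round pocket 94 mm across, 14 deep, in its top. Origin: centre of its underside, z up; pocket floor at z = 10 mm. A brass sprung pin stands in the pocket's middle. The sheave fits in around the pin with about 2 to 3 mm play all round, sticks out 8 mm and can still turn.
- spring_pin (a joint): Travel (m) of the brass sprung pin, 14 mm across, in the middle of the jig's pocket: 0 = up, its top 10 mm above the pocket floor (so inside the bore of a seated pulley); grows as it is pressed down, stop at 0.009. Spring 4.5 N at first, 11 N when the arbor is fully home, which presses it 0.007.
- arbor: Loose steel shaft, 0.25 kg, upright in the stand. Origin: axis, underside of collar; z up. Collar 38 mm across, z 0 to 8. Square head 24 x 24 mm, sides along x and y, z 8 to 40: grip here from above. Shaft 18 mm across down to z = -47, last 7 mm tapered to 10 mm. x points from the axis to the key side, which red stripes mark on the head's top and side and on the collar.
- arbor_key (a point): Lower end of the arbor's brass key, outer edge: 12.5 mm from the axis on +x, 31 mm below the collar. Key 6 mm wide, from the collar down to here. The 16 mm of nose below it enter the bore at any angle; then the key lands on the boss top unless it is within about 8 degrees of the keyway. Hidden in the stand at the start.
- stand: Fixed blue block 80 x 80 x 55 mm with a 28 mm vertical hole in its middle; the arbor hangs in it, its collar resting on the block's top (z = 55 mm). Origin: centre of its underside. It stands on the other side of the jig from the pulley.
- screw_jar: Bystander: amber jar with red cap, 54 mm diameter, 75 mm high, origin at the centre of its underside. Leave alone.
- tape: Bystander: green tape roll lying flat, 72 mm diameter, 24 mm high, origin at the centre of its underside. Leave alone.
- screwdriver: Bystander: orange-handled screwdriver lying on the bench, 170 mm long along its x axis. Leave alone.

How it is judged:
By the outcome, as a careful person would: the job done as asked, in the order asked, and still so for the second after the job is handed in, while the arm keeps its last pose, push and grip.
It also fails if it takes over 51 s, if anything falls off the work surface, if the arm or the gripper's body presses on something with over 40 N, if the wrist force passes 120 N, or if a joint passes its speed limit or range.

## Working session

There is one attempt and no reset: what is moved stays moved. The work goes in short steps, Python scripts to look and compute and a shell command to move; the robot and the scene stay as the last step left them, time stands still between calls to the robot, and variables do not carry over. Pictures are saved under pics/ and viewed, and the job is handed in when it is done.

```bash
mkdir -p pics; ls; python3 - <<'E'
from bench import robot
import cv2
print(robot.get_obs())
for n in("top","side","wrist"):
    s=robot.snapshot(n); cv2.imwrite(f"pics/{n}0.png",s["image"][:,:,::-1]); print(n,{k:v for k,v in s.items() if k!="image"})
E
```

```text
pics
{'time': 0.0, 'joint_positions': array([-1.34413725e+00,  8.79561266e-02,  1.37221422e+00, -3.09784708e-05,
        1.68362450e+00, -1.03077939e-01]), 'qvel': array([-2.94997590e-04,  4.61508278e-04, -8.80990482e-05,  2.09329996e-03,
        9.87521874e-04,  1.13761805e-03]), 'joint_torque': array([-1.73371509e-04, -3.40183353e+01, -3.02424932e+01,  7.18196877e-02,
        3.30556172e-02, -1.72528748e-04]), 'tool_pos': array([ 0.17796014, -0.51983562,  0.20432389]), 'ee_rot': array([-1.57060036,  0.00219368, -1.24106255]), 'wrist_force': array([0.28237637, 0.28422099, 1.22850399]), 'wrist_torque': array([ 0.02356244, -0.01143198,  0.03401958]), 'width': 0.09386710251886927}
top {'fx': 523.5271578384658, 'fy': 523.5271578384658, 'cx': 325.8943628185004, 'cy': 241.8792809502534, 'rvec': array([ 2.15888739, -2.14777384,  0.12922406]), 'tvec': array([0.004011  , 0.55522931, 0.88469547])}
side {'fx': 502.35838841298767, 'fy': 502.35838841298767, 'cx': 311.508462523561, 'cy': 244.16070107717186, 'rvec': array([ 0.86633813, -2.59510624,  1.03156075]), 'tvec': array([0.45572493, 0.28494998, 0.733097  ])}
wrist {'fx': 333.6703200319855, 'fy': 333.6703200319855, 'cx': 310.964893364775, 'cy': 237.5524417744037, 'rvec': array([-2.39342688,  1.70910367,  0.20901605]), 'tvec': array([-0.5490027, -0.0261795,  0.3908117])}
```

View pics/top0.png

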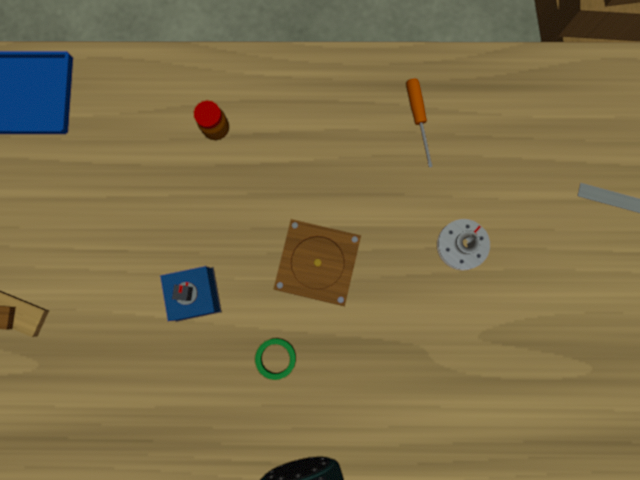

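View pics/side0.png

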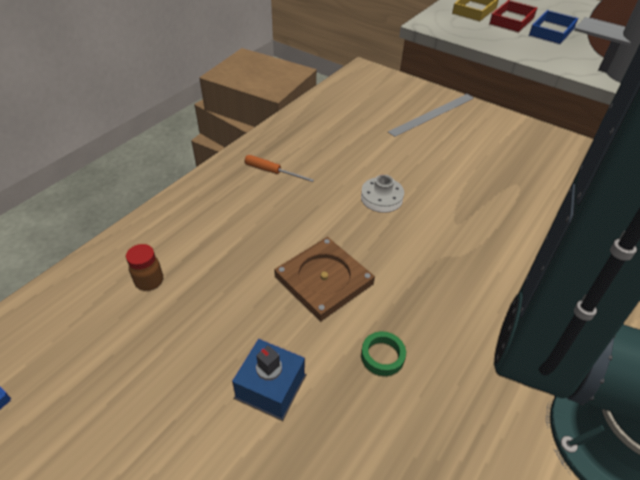

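View pics/wrist0.png

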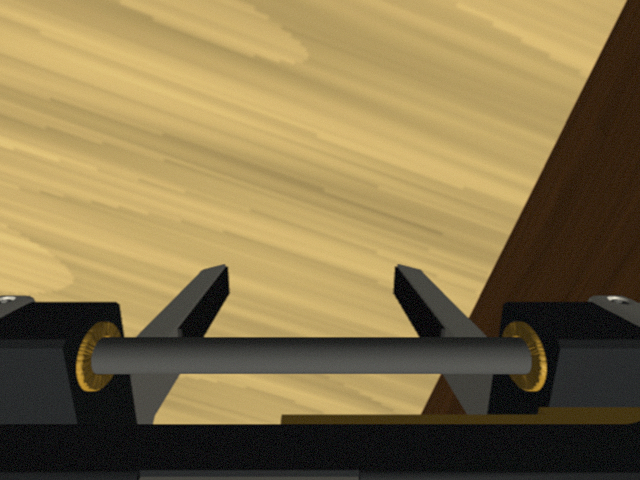

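The top view shows the pulley at (463,244), the jig at (318,262), and the stand with the arbor at (188,293). The tape is at (276,358), the jar at (210,118) and the screwdriver at (418,110). I'll zoom in.

```bash
cat > h.py <<'E'
import numpy as np, cv2
from bench import robot
def ray(s,px,z):
    R,_=cv2.Rodrigues(s["rvec"]); t=np.asarray(s["tvec"])
    K=np.array([[s["fx"],0,s["cx"]],[0,s["fy"],s["cy"]],[0,0,1]])
    d=R.T@np.linalg.solve(K,[px[0],px[1],1.]); c=-R.T@t
    return c+d*(z-c[2])/d[2]
def proj(s,p):
    K=np.array([[s["fx"],0,s["cx"]],[0,s["fy"],s["cy"]],[0,0,1]])
    return cv2.projectPoints(np.atleast_2d(np.float64(p)),s["rvec"],s["tvec"],K,None)[0].reshape(-1,2)
def tri(s1,p1,s2,p2):
    P=[np.array([[s["fx"],0,s["cx"]],[0,s["fy"],s["cy"]],[0,0,1]])@np.c_[cv2.Rodrigues(s["rvec"])[0],s["tvec"]] for s in(s1,s2)]
    X=cv2.triangulatePoints(P[0],P[1],np.float64(p1).reshape(2,1),np.float64(p2).reshape(2,1)); return (X[:3]/X[3]).ravel()
def crop(s,name,x0,y0,w,h,f):
    im=s["image"][y0:y0+h,x0:x0+w,::-1]
    cv2.imwrite(name,cv2.resize(im,None,fx=f,fy=f,interpolation=cv2.INTER_CUBIC))
E
python3 - <<'E'
from h import *
s=robot.snapshot("top"); v=robot.snapshot("side")
a=s["image"]; 
def up(s,x,y,w,h,f): return cv2.resize(s["image"][y:y+h,x:x+w,::-1],(w*f,h*f),interpolation=cv2.INTER_CUBIC)
cv2.imwrite("pics/z1.png",np.hstack([up(s,430,210,66,66,6),up(s,156,260,66,66,6)]))
cv2.imwrite("pics/z2.png",np.hstack([up(v,350,160,66,66,6),up(v,235,335,66,66,6)]))
R=cv2.Rodrigues(s["rvec"])[0]; print("topcam",-R.T@s["tvec"]); R=cv2.Rodrigues(v["rvec"])[0]; print("side",-R.T@v["tvec"])
# pulley: bright grey mask
h=cv2.cvtColor(a,cv2.COLOR_RGB2HSV)
def big(m,x0,y0,x1,y1):
    mm=np.zeros_like(m); mm[y0:y1,x0:x1]=m[y0:y1,x0:x1]
    c=max(cv2.findContours(mm,cv2.RETR_EXTERNAL,cv2.CHAIN_APPROX_NONE)[0],key=cv2.contourArea); return c
m=(h[:,:,1]<60).astype(np.uint8)*255
c=big(m,430,210,500,280); e=cv2.fitEllipse(c); print("pulley",e, ray(s,e[0],.022), ray(s,e[0],.011), cv2.contourArea(c))
r=((h[:,:,0]<8)|(h[:,:,0]>172))&(h[:,:,1]>130)&(h[:,:,2]>90); r=r.astype(np.uint8)*255
for b,z in(((430,210,500,280),.022),((170,275,200,310),.095)):
    c=big(r,*b); print("red",cv2.minAreaRect(c),len(c)); mm=np.zeros_like(r); cv2.drawContours(mm,[c],-1,255,-1); ys,xs=np.nonzero(mm); print(xs.mean(),ys.mean(),ray(s,(xs.mean(),ys.mean()),z))
# jig corners brown vs bench
m=((h[:,:,2]<150)&(h[:,:,0]<25)).astype(np.uint8)*255
c=big(m,265,205,375,315); q=cv2.minAreaRect(c); print("jig",q); 
print([ray(s,p,.024).round(4) for p in cv2.boxPoints(q)], ray(s,q[0],.024))
m=((h[:,:,0]>98)&(h[:,:,0]<125)&(h[:,:,1]>120)).astype(np.uint8)*255
c=big(m,150,255,230,330); print("stand hull",cv2.approxPolyDP(cv2.convexHull(c),3,True).reshape(-1,2).tolist())
m=((h[:,:,0]>45)&(h[:,:,0]<85)&(h[:,:,1]>100)).astype(np.uint8)*255
c=big(m,240,320,310,390); e=cv2.fitEllipse(c); print("tape",e,ray(s,e[0],.024))
# brass pin
m=((h[:,:,1]>130)&(h[:,:,2]>150)).astype(np.uint8)*255
c=big(m,305,250,332,275); mo=cv2.moments(c); p=(mo["m10"]/mo["m00"],mo["m01"]/mo["m00"]); print("pin",p,ray(s,p,.02))
E
```

```text
topcam [4.39525793e-01 8.40675000e-04 9.47522099e-01]
side [0.20030675 0.51295225 0.72323585]
pulley ((462.7332458496094, 244.6510009765625), (49.14318084716797, 52.1668815612793), 114.32881927490234) [ 0.55305521 -0.23637692  0.022     ] [ 0.55440453 -0.23919629  0.011     ] 2012.0
red ((476.8780517578125, 228.90245056152344), (1.8740851879119873, 7.183993816375732), 38.65980911254883) 13
476.75 229.0 [ 0.58131427 -0.26211974  0.022     ]
red ((180.2353057861328, 288.5588073730469), (3.6380343437194824, 7.276068687438965), 14.03624439239502) 17
180.17241379310346 288.62068965517244 [0.46987203 0.2429695  0.095     ]
jig ((319.4999694824219, 259.5), (108.99998474121094, 108.99998474121094), 90.0)
[array([0.6228, 0.1167, 0.024 ]), array([ 0.6237, -0.0789,  0.024 ]), array([ 0.43  , -0.0778,  0.024 ]), array([0.429 , 0.1127, 0.024 ])] [0.52509947 0.01809876 0.024     ]
stand hull [[211, 269], [219, 310], [168, 319], [161, 276], [202, 267]]
tape ((274.9860534667969, 358.5636291503906), (39.51968765258789, 40.86090850830078), 28.326662063598633) [0.35267164 0.09391041 0.024     ]Traceback (most recent call last):
  File "<stdin>", line 28, in <module>
  File "<stdin>", line 12, in big
ValueError: max() iterable argument is empty
```

View pics/z1.png

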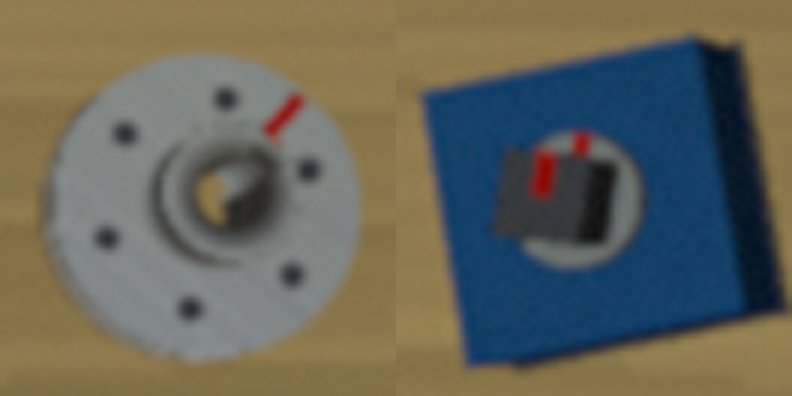

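View pics/z2.png

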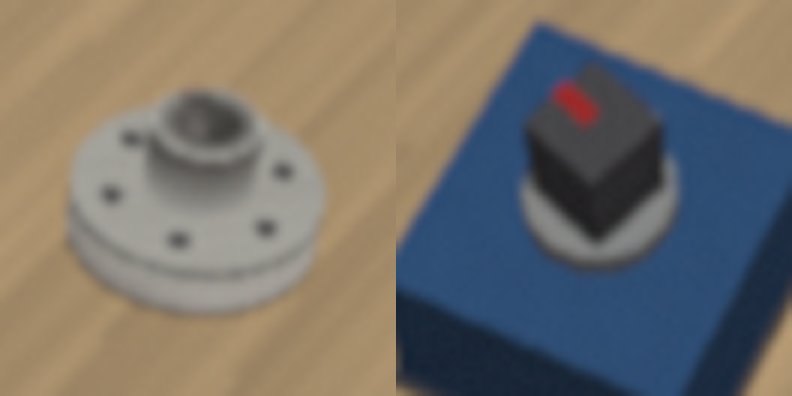

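```bash
cat >> h.py <<'E'
def tool():
    o=robot.get_obs(); r=o["ee_rot"]
    from scipy.spatial.transform import Rotation as Ro
    return np.array(o["tool_pos"]), Ro.from_euler("xyz",r).as_matrix(), o
def go(x,y,z,yawdeg=None):
    p,R,o=tool(); d=R.T@(np.array([x,y,z])-p)*1000
    yaw=np.arctan2(R[1,0],R[0,0]); t=0 if yawdeg is None else -(np.radians(yawdeg)-yaw)
    t=(t+np.pi)%(2*np.pi)-np.pi
    print("delta",d.round(1),"yaw",round(t,3),"cur yaw deg",np.degrees(yaw).round(2),"pos",p.round(4),"F",np.array(o["wrist_force"]).round(1),"w",round(o["width"],4),"t",o["time"])
E
python3 - <<'E'
from h import *
p,R,o=tool(); w=robot.snapshot("wrist"); C=cv2.Rodrigues(w["rvec"])[0]; c=-C.T@w["tvec"]
print("cam in tool mm",R.T@(c-p)*1000,"axes(rows x,y,z of cam in tool)\n",(C@R).round(2))
s=robot.snapshot("top"); h=cv2.cvtColor(s["image"],cv2.COLOR_RGB2HSV)
for f,y in((318,262),):print(ray(s,(f,y),.02),h[y,f])
# jig corners by screws
m=(h[:,:,1]<70)&(h[:,:,2]>110); m[:215]=0;m[310:]=0;m[:,:265]=0;m[:,370:]=0
n,l,st,ce=cv2.connectedComponentsWithStats(m.astype(np.uint8))
for i in range(1,n): print(st[i,4],ce[i],ray(s,ce[i],.024).round(4))
for n,px,z in(("arborcollar",(156+(583-396)/6,260+200/6),.063),("headtop",(156+(541-396)/6,260+190/6),.095)): print(n,ray(s,px,z))
go(.5535-.0,-.237,.2,-71)
E
```

```text
cam in tool mm [ 1.63207548e-01 -1.79906936e+02  6.75151856e+01] axes(rows x,y,z of cam in tool)
 [[ 1.    0.    0.  ]
 [ 0.   -0.24 -0.97]
 [-0.    0.97 -0.24]]
[0.52099688 0.02080822 0.02      ] [ 24 195 137]
14 [294.5        224.71428571] [0.5872 0.0632 0.024 ]
15 [354.46666667 239.13333333] [ 0.5618 -0.0438  0.024 ]
14 [279.5        284.71428571] [0.4802 0.0882 0.024 ]
18 [340.22222222 299.5       ] [ 0.4549 -0.0187  0.024 ]
arborcollar [0.46316173 0.23993352 0.063     ]
headtop [0.46494071 0.24277857 0.095     ]
delta [-146.4    5.3  446.9] yaw -0.002 cur yaw deg -71.1 pos [ 0.1781 -0.5203  0.2052] F [-0.5  0.8 -0.5] w 0.0939 t 0.35
```

```bash
python3 -m handwheel '[{"delta_pos":[-146,5,447],"yaw":0},{"delta_pos":[-146,5,447],"yaw":0},{"delta_pos":[-146,5,447],"yaw":0},{"delta_pos":[-146,5,447],"yaw":0},{"delta_pos":[-146,5,447],"yaw":0},{"delta_pos":[-146,5,447],"yaw":0},{"delta_pos":[-146,5,447],"yaw":0},{"delta_pos":[-146,5,447],"yaw":0},{"delta_pos":[-146,5,447],"yaw":0},{"delta_pos":[-146,5,447],"yaw":0},{"delta_pos":[-146,5,447],"yaw":0},{"delta_pos":[-146,5,447],"yaw":0}]'
python3 - <<'E'
from h import *
go(.5535,-.237,.2,-71)
w=robot.snapshot("wrist"); cv2.imwrite("pics/w1.png",w["image"][:,:,::-1])
E
```

```text
time: 1.55
tool_pos: [0.5535, -0.2375, 0.2002]
ee_rot: [-1.572, 0.0, -1.24]
wrist_force: [-0.3, -0.6, -1.1]
width: 0.0942
delta [-0.4  0.2  0.1] yaw -0.001 cur yaw deg -71.06 pos [ 0.5535 -0.2375  0.2002] F [-0.3 -0.6 -1.1] w 0.0942 t 1.55
```

View pics/w1.png

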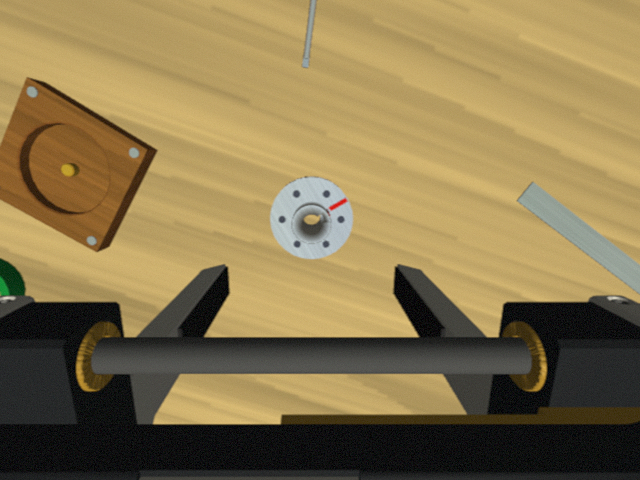

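The wrist view shows the pulley at (312,218), with its red line at (339,204). The jig pocket and pin are at (68,170).

```bash
python3 - <<'E'
from h import *
w=robot.snapshot("wrist"); h=cv2.cvtColor(w["image"],cv2.COLOR_RGB2HSV)
sub=np.zeros(h.shape[:2],np.uint8); sub[165:275,255:370]=1
m=((h[:,:,1]<60)&(sub>0)).astype(np.uint8)
c=max(cv2.findContours(m,cv2.RETR_EXTERNAL,cv2.CHAIN_APPROX_NONE)[0],key=cv2.contourArea); e=cv2.fitEllipse(cv2.convexHull(c)); print(e,ray(w,e[0],.022))
d=((h[:,:,2]<110)&(sub>0)).astype(np.uint8); n,l,st,ce=cv2.connectedComponentsWithStats(d)
P=[]
for i in range(1,n):
    q=ray(w,ce[i],.022); r=np.hypot(*(q[:2]-[.5535,-.237])); print(st[i,4],ce[i].round(1),q.round(4),r.round(4)); 
    if st[i,4]>8 and .025<r<.042: P.append(q)
print("holes",len(P),np.mean(P,0))
r=(((h[:,:,0]<8)|(h[:,:,0]>172))&(h[:,:,1]>130)&(sub>0)); ys,xs=np.nonzero(r); q=ray(w,(xs.mean(),ys.mean()),.022); print("red",q,len(xs)); c0=np.mean(P,0); print("keyway deg",np.degrees(np.arctan2(*(q-c0)[[1,0]])))
# pin
b=np.zeros_like(sub); b[155:185,50:90]=1
m=(h[:,:,1]>130)&(h[:,:,2]>150)&(b>0); ys,xs=np.nonzero(m); print("pin",len(xs),xs.mean(),ys.mean(),ray(w,(xs.mean(),ys.mean()),.018))
go(c0[0],c0[1],.026)
E
```

```text
((310.6233215332031, 217.00381469726562), (82.2958984375, 82.95791625976562), 110.18087005615234) [ 0.55564164 -0.23678656  0.022     ]
27 [295.5 192.9] [ 0.5752 -0.213   0.022 ] 0.0323
28 [325.5 192.8] [ 0.5857 -0.2433  0.022 ] 0.0328
24 [311.3 203.9] [ 0.5695 -0.2329  0.022 ] 0.0165
2 [299.5 206.5] [ 0.5626 -0.2217  0.022 ] 0.0178
5 [326. 210.] [ 0.5683 -0.2501  0.022 ] 0.0198
1 [310. 212.] [ 0.5606 -0.2344  0.022 ] 0.0076
7 [314.3 212.9] [ 0.5613 -0.2391  0.022 ] 0.008
342 [311.4 226.8] [ 0.5456 -0.2412  0.022 ] 0.0089
28 [281.2 218.5] [ 0.5437 -0.207   0.022 ] 0.0316
26 [340.  218.5] [ 0.5644 -0.2676  0.022 ] 0.0325
24 [296.3 243. ] [ 0.5228 -0.2312  0.022 ] 0.0312
22 [325.1 243.1] [ 0.533  -0.2615  0.022 ] 0.0319
holes 6 [ 0.55413777 -0.23727016  0.022     ]
red [ 0.57887854 -0.25888867  0.022     ] 67
keyway deg -41.14698612285224
pin 179 68.83240223463687 171.68156424581005 [0.51784985 0.02286237 0.018     ]
delta [ -0.7 174.6   1.7] yaw 0.0 cur yaw deg -71.19 pos [ 0.5529 -0.2384  0.2006] F [-0.8  0.   0.5] w 0.0943 t 1.65
```

```bash
python3 -m handwheel '[{"delta_pos":[0,50,1],"yaw":0},{"delta_pos":[-0.5,100,1.5],"yaw":0},{"delta_pos":[-0.5,140,1.5],"yaw":0},{"delta_pos":[-0.5,160,1.5],"yaw":0},{"delta_pos":[-0.5,173,1.5],"yaw":0},{"delta_pos":[-0.5,173,1.5],"yaw":0},{"delta_pos":[-0.5,173,1.5],"yaw":0}]'
python3 - <<'E'
from h import *
go(.554,-.2373,.027)
w=robot.snapshot("wrist"); cv2.imwrite("pics/w2.png",w["image"][:,:,::-1])
E
```

```text
time: 2.35
tool_pos: [0.5555, -0.2376, 0.0291]
ee_rot: [-1.569, -0.002, -1.242]
wrist_force: [-0.4, -0.6, 0.5]
width: 0.0941
delta [-0.8  2.1 -1.4] yaw 0.0 cur yaw deg -71.16 pos [ 0.5555 -0.2376  0.0291] F [-0.4 -0.6  0.5] w 0.0941 t 2.35
```

View pics/w2.png

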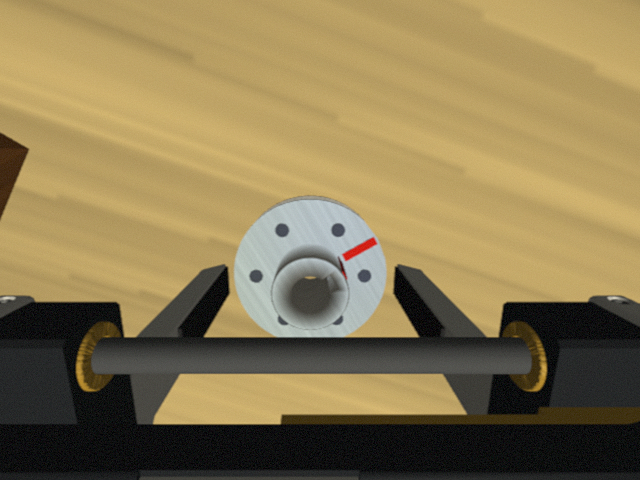

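```bash
python3 - <<'E'
from h import *
w=robot.snapshot("wrist"); h=cv2.cvtColor(w["image"],cv2.COLOR_RGB2HSV)
d=(h[:,:,2]<110).astype(np.uint8); d[:215]=0; d[290:]=0; d[:,:240]=0; d[:,385:]=0
n,l,st,ce=cv2.connectedComponentsWithStats(d); P={}
for i in range(1,n):
    if 60<st[i,4]<300: print(st[i,4],ce[i].round(1),ray(w,ce[i],.022).round(4))
p,R,o=tool()
m=(h[:,:,1]<60).astype(np.uint8); m[:190]=0; m[336:]=0; m[:,:232]=0; m[:,390:]=0
c=max(cv2.findContours(m,cv2.RETR_EXTERNAL,cv2.CHAIN_APPROX_NONE)[0],key=cv2.contourArea).reshape(-1,2)
c=c[(c[:,1]<330)&(c[:,1]>215)&(c[:,1]<325)]; W=np.array([ray(w,q,.022)[:2] for q in c.astype(float)])
A=np.c_[2*W,np.ones(len(W))]; s=np.linalg.lstsq(A,(W**2).sum(1),rcond=None)[0]; print("circle",s[:2],np.sqrt(s[2]+s[0]**2+s[1]**2))
print(p)
E
```

```text
120 [281.4 230.4] [ 0.5751 -0.2133  0.022 ]
118 [337.3 230.4] [ 0.5855 -0.2438  0.022 ]
115 [255.6 276.3] [ 0.5435 -0.2072  0.022 ]
106 [363.4 275.9] [ 0.5644 -0.268   0.022 ]
circle [ 0.5540365  -0.23748747] 0.044957996589901066
[ 0.55631517 -0.23764715  0.02997168]
```

```bash
python3 -m handwheel '[{"delta_pos":[0,2,-1.7],"yaw":0},{"delta_pos":[0,2,-1.7],"yaw":0}]'; python3 -m handwheel '[{"delta_pos":[0,0,0],"yaw":0},{"delta_pos":[0,0,0],"yaw":0},{"delta_pos":[0,0,0],"yaw":0},{"delta_pos":[0,0,0],"yaw":0},{"delta_pos":[0,0,0],"yaw":0},{"delta_pos":[0,0,0],"yaw":0},{"delta_pos":[0,0,0],"yaw":0},{"delta_pos":[0,0,0],"yaw":0}]' 255
python3 - <<'E'
from h import *
go(.554,-.2375,.027)
E
```

```text
time: 2.65
tool_pos: [0.5537, -0.2374, 0.0264]
ee_rot: [-1.57, -0.001, -1.241]
wrist_force: [0.1, -0.3, -0.1]
width: 0.0939
time: 3.45
tool_pos: [0.5535, -0.2373, 0.0255]
ee_rot: [-1.571, -0.0, -1.241]
wrist_force: [0.0, -1.7, -1.0]
width: 0.039
delta [ 0.4 -1.5  0.4] yaw 0.0 cur yaw deg -71.11 pos [ 0.5535 -0.2373  0.0255] F [ 0.  -1.7 -1. ] w 0.039 t 3.45
```

```bash
python3 - <<'E'
from h import *
go(.521,.0215,.12,-30)
E
python3 -m handwheel '[{"delta_pos":[0,-40,0],"yaw":0},{"delta_pos":[0,-85,0],"yaw":0},{"delta_pos":[0,-95,0],"yaw":0},{"delta_pos":[0,-95,0],"yaw":0}]'
python3 - <<'E'
from h import *
go(.521,.0215,.12,-30)
w=robot.snapshot("wrist"); cv2.imwrite("pics/w3.png",w["image"][:,:,::-1])
E
```

```text
delta [-255.3  -94.6   53.1] yaw -0.717 cur yaw deg -71.11 pos [ 0.5535 -0.2373  0.0255] F [ 0.  -1.7 -1. ] w 0.039 t 3.45
time: 3.85
tool_pos: [0.5546, -0.2377, 0.1224]
ee_rot: [-1.568, -0.003, -1.241]
wrist_force: [0.2, -0.7, -2.9]
width: 0.0394
delta [-256.1    1.7   52.2] yaw -0.717 cur yaw deg -71.1 pos [ 0.5546 -0.2377  0.1224] F [ 0.2 -0.7 -2.9] w 0.0394 t 3.85
```

View pics/w3.png

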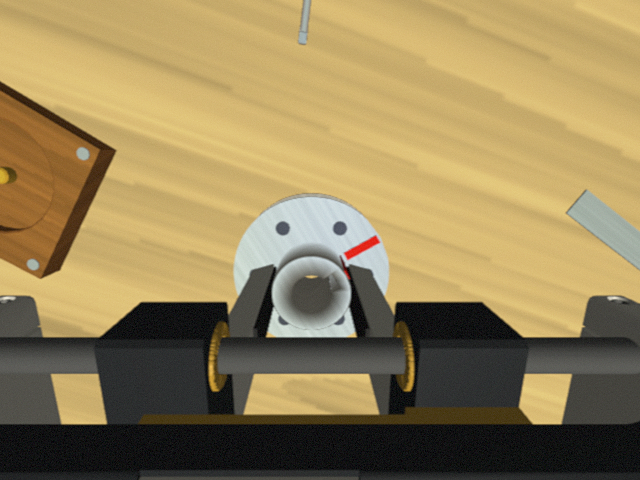

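The pulley is held level at (311,268) and lifted clear. I'll carry it over the jig.

```bash
python3 -m handwheel '[{"delta_pos":[-45,2,9],"yaw":-0.12},{"delta_pos":[-90,2,18],"yaw":-0.24},{"delta_pos":[-135,2,27],"yaw":-0.36},{"delta_pos":[-180,2,36],"yaw":-0.48},{"delta_pos":[-220,2,44],"yaw":-0.6},{"delta_pos":[-245,2,50],"yaw":-0.68},{"delta_pos":[-256,2,52],"yaw":-0.72},{"delta_pos":[-256,2,52],"yaw":-0.72},{"delta_pos":[-256,2,52],"yaw":-0.72}]'
python3 - <<'E'
from h import *
go(.521,.0215,.12,-30)
for n in("wrist","top","side"):
    w=robot.snapshot(n); cv2.imwrite(f"pics/{n}4.png",w["image"][:,:,::-1])
E
```

```text
time: 4.8
tool_pos: [0.5191, 0.021, 0.117]
ee_rot: [-1.573, 0.002, -0.523]
wrist_force: [-0.5, 0.4, -3.1]
width: 0.039
delta [ 1.3 -3.   1.4] yaw 0.001 cur yaw deg -29.94 pos [0.5191 0.021  0.117 ] F [-0.5  0.4 -3.1] w 0.039 t 4.8
```

View pics/wrist4.png

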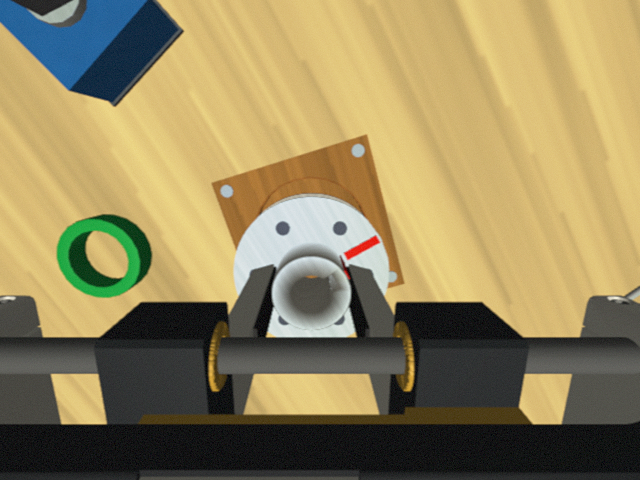

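View pics/side4.png

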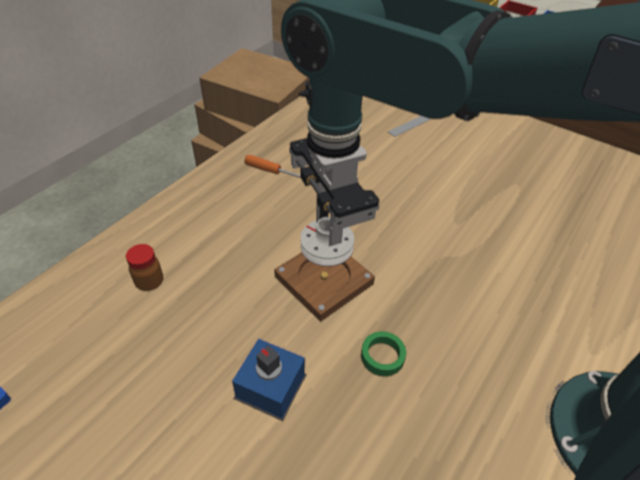

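```bash
python3 - <<'E'
from h import *
w=robot.snapshot("wrist"); h=cv2.cvtColor(w["image"],cv2.COLOR_RGB2HSV); p,R,o=tool()
Q=[]
for x,y in((226,191),(358,151),(392,277)):
    m=np.zeros(h.shape[:2],bool); m[y-10:y+11,x-10:x+11]=1
    m&=(h[:,:,1]<70)&(h[:,:,2]>110); 
    ys,xs=np.nonzero(m); q=ray(w,(xs.mean(),ys.mean()),.024); Q.append(q); print(len(xs),xs.mean(),ys.mean(),q.round(4))
print([np.linalg.norm(Q[i]-Q[j]).round(4) for i,j in((0,1),(1,2),(0,2))]); jc=(Q[0]+Q[2])/2; print("jig centre",jc)
H=[]
for x,y in((282,228),(340,228)):
    m=np.zeros(h.shape[:2],bool); m[y-9:y+10,x-9:x+10]=1; m&=h[:,:,2]<110
    ys,xs=np.nonzero(m); H.append((xs.mean(),ys.mean()))
print(H)
for z in(.112,.1135,.115):
    a,b=[ray(w,q,z) for q in H]; print(z,np.linalg.norm(a-b)); d=(b-a)/np.linalg.norm(b-a); n=np.array([-d[1],d[0],0]); c=(a+b)/2-n*np.linalg.norm(a-b)*np.cos(np.pi/6); print("pulley c",c, "key deg",np.degrees(np.arctan2(*(( (b-c)@np.array([1,0,0]) , (b-c)@np.array([0,1,0])))[::-1]))-30)
print(p)
E
```

```text
133 225.4360902255639 190.90977443609023 [0.4786 0.0905 0.024 ]
140 356.1714285714286 150.10714285714286 [0.5864 0.0656 0.024 ]
204 386.90686274509807 276.3627450980392 [ 0.5594 -0.0415  0.024 ]
[np.float64(0.1106), np.float64(0.1104), np.float64(0.1548)]
jig centre [0.5190274  0.02446389 0.024     ]
[(np.float64(282.1020408163265), np.float64(228.0)), (np.float64(339.44954128440367), np.float64(227.8256880733945))]
0.112 0.032662764984664625
pulley c [0.51906869 0.02057828 0.112     ] key deg 0.21253837999045544
0.1135 0.03239921479746178
pulley c [0.51934445 0.02105385 0.1135    ] key deg 0.21253837999041636
0.115 0.032135664610259115
pulley c [0.51962021 0.02152943 0.115     ] key deg 0.21253837999056913
[0.51986317 0.02062203 0.11823001]
```

```bash
python3 -m handwheel '[{"delta_pos":[0,30,1.5],"yaw":0},{"delta_pos":[0,50,1.5],"yaw":0},{"delta_pos":[0,53,1.5],"yaw":0},{"delta_pos":[0,53,1.5],"yaw":0}]'
python3 - <<'E'
from h import *
go(.521,.0215,.065,-30)
for n in("wrist","top","side"):
    w=robot.snapshot(n); cv2.imwrite(f"pics/{n}5.png",w["image"][:,:,::-1])
    if n=="side": crop(w,"pics/side5z.png",260,200,130,130,6)
    if n=="top": crop(w,"pics/top5z.png",260,200,130,130,6)
E
```

```text
time: 5.4
tool_pos: [0.5201, 0.0227, 0.065]
ee_rot: [-1.572, 0.001, -0.522]
wrist_force: [0.1, 0.3, -2.1]
width: 0.0392
delta [ 1.3  0.  -0.6] yaw 0.001 cur yaw deg -29.92 pos [0.5201 0.0227 0.065 ] F [ 0.1  0.3 -2.1] w 0.0392 t 5.4
```

View pics/wrist5.png

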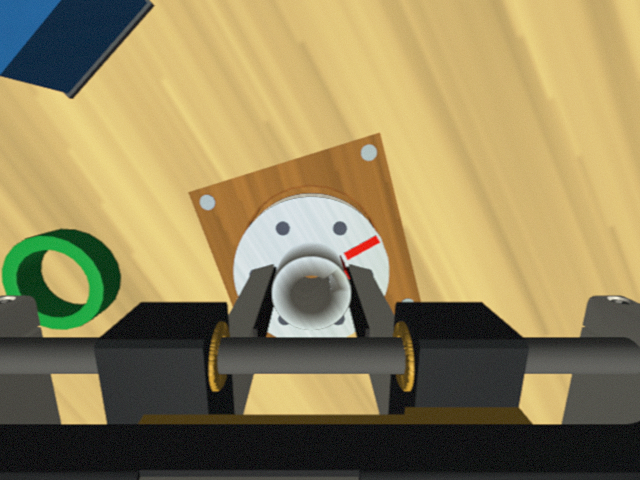

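View pics/side5z.png

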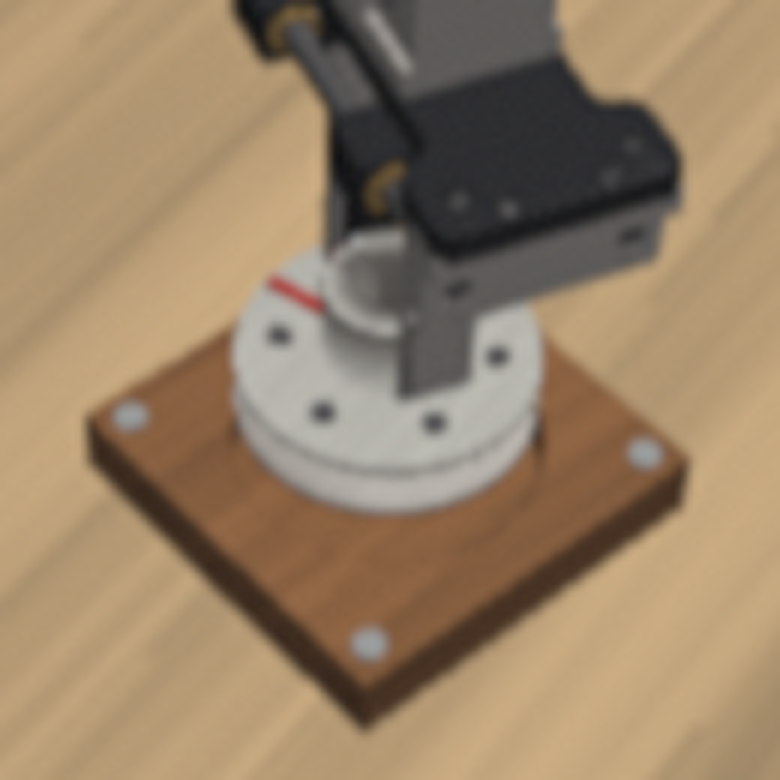

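```bash
cat > m.py <<'E'
from h import *
def blob(h,x,y,f,r=11):
    m=np.zeros(h.shape[:2],bool); m[y-r:y+r+1,x-r:x+r+1]=1
    ys,xs=np.nonzero(m&f); return np.array([xs.mean(),ys.mean()]),len(xs)
E
python3 - <<'E'
from m import *
w=robot.snapshot("wrist"); h=cv2.cvtColor(w["image"],cv2.COLOR_RGB2HSV); p,R,o=tool()
sc=(h[:,:,1]<70)&(h[:,:,2]>110); dk=h[:,:,2]<110
A,na=blob(h,207,202,sc);B,nb=blob(h,369,153,sc); a,b=ray(w,A,.024),ray(w,B,.024); d=b-a; print(na,nb,np.linalg.norm(d))
jc=(a+b)/2+np.array([d[1],-d[0],0])/2; print("jig",jc)
H=[blob(h,282,228,dk,9)[0],blob(h,340,228,dk,9)[0]]
z=p[2]-.0265+.022
for zz in(z-.001,z,z+.0015):
    a,b=[ray(w,q,zz) for q in H]; d=(b-a)/np.linalg.norm(b-a); n=np.array([-d[1],d[0],0]); c=(a+b)/2-n*.0321*np.cos(np.pi/6); print(zz,np.linalg.norm(a-b),c)
print(R.T@(jc-c)*1000)
s=robot.snapshot("side"); h=cv2.cvtColor(s["image"],cv2.COLOR_RGB2HSV);sc=(h[:,:,1]<60)&(h[:,:,2]>110)
S=[]
for x,y in((130,415),(645,453),(369,643)):
    q,n=blob(h,260+x//6,200+y//6,sc,4); S.append(ray(s,q,.024)); print(n,S[-1].round(4))
print("side jig",(S[0]+S[1])/2)
E
```

```text
192 206 0.1106655348744222
jig [0.52007898 0.02407266 0.024     ]
0.0616437650407024 0.03263194530169158 [0.52125311 0.02343108 0.06164377]
0.0626437650407024 0.03245603611602024 [0.52135746 0.02361621 0.06264377]
0.0641437650407024 0.032192172337513196 [0.52151398 0.0238939  0.06414377]
[-1.44885522 40.1389985  -0.61211593]
22 [0.5888 0.0649 0.024 ]
21 [ 0.4565 -0.0179  0.024 ]
24 [0.4812 0.0894 0.024 ]
side jig [0.52267084 0.02348891 0.024     ]
```

```bash
python3 - <<'E'
from m import *
s=robot.snapshot("side"); t=robot.snapshot("top")
for z in(.0615,.0635):
    a=ray(s,(260+279/6-.5,200+333/6-.5),z);b=ray(s,(260+497/6-.5,200+355/6-.5),z); print(np.linalg.norm(a-b),(a+b)/2)
E
```

```text
0.06441336831859251 [0.52526031 0.02128588 0.0615    ]
0.06421868831797774 [0.52427818 0.02277187 0.0635    ]
```

View pics/top5z.png

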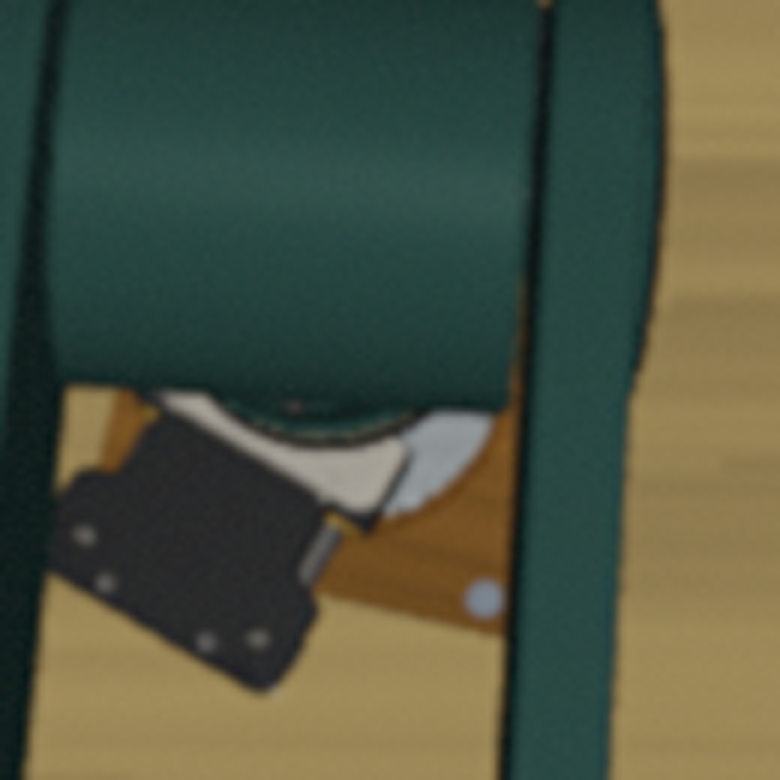

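```bash
python3 -m handwheel '[{"delta_pos":[-1.4,6,-0.4],"yaw":0},{"delta_pos":[-1.4,10,-0.4],"yaw":0},{"delta_pos":[-1.4,14,-0.4],"yaw":0},{"delta_pos":[-1.4,18,-0.4],"yaw":0},{"delta_pos":[-1.4,20,-0.4],"yaw":0}]'
python3 -m handwheel '[{"delta_pos":[0,2,0],"yaw":0},{"delta_pos":[0,4,0],"yaw":0}]'
```

```text
time: 6.25
tool_pos: [0.5186, 0.0236, 0.0446]
ee_rot: [-1.571, 0.001, -0.521]
wrist_force: [-0.3, 0.4, -2.8]
width: 0.0392
time: 6.45
tool_pos: [0.5191, 0.0236, 0.0414]
ee_rot: [-1.571, -0.0, -0.521]
wrist_force: [-0.2, -0.2, -2.6]
width: 0.0394
```

```bash
python3 -m handwheel '[{"delta_pos":[0,2,0],"yaw":0},{"delta_pos":[0,3.5,0],"yaw":0},{"delta_pos":[0,5,0],"yaw":0}]'
python3 -m handwheel '[{"delta_pos":[0,1,0],"yaw":0},{"delta_pos":[0,1,0],"yaw":0}]'
```

```text
time: 6.75
tool_pos: [0.5191, 0.0236, 0.0364]
ee_rot: [-1.571, -0.0, -0.521]
wrist_force: [-0.3, 0.1, -3.6]
width: 0.039
time: 6.95
tool_pos: [0.5191, 0.0236, 0.0355]
ee_rot: [-1.571, -0.0, -0.521]
wrist_force: [-0.2, 0.3, -3.2]
width: 0.0393
```

```bash
python3 -m handwheel '[{"delta_pos":[0,0.7,0],"yaw":0},{"delta_pos":[0,0.7,0],"yaw":0}]'
python3 -m handwheel '[{"delta_pos":[0,0.7,0],"yaw":0},{"delta_pos":[0,0.7,0],"yaw":0}]'
```

```text
time: 7.15
tool_pos: [0.5192, 0.0236, 0.0354]
ee_rot: [-1.571, -0.0, -0.521]
wrist_force: [-1.7, -0.5, 1.7]
width: 0.0395
time: 7.35
tool_pos: [0.5192, 0.0236, 0.0354]
ee_rot: [-1.571, -0.001, -0.521]
wrist_force: [-3.0, 0.3, 5.4]
width: 0.0394
```

```bash
python3 -m handwheel '[{"delta_pos":[0,-1,0],"yaw":0},{"delta_pos":[0,-1,0],"yaw":0},{"delta_pos":[0,-1,0],"yaw":0},{"delta_pos":[0,-1,0],"yaw":0},{"delta_pos":[0,-1,0],"yaw":0},{"delta_pos":[0,-1,0],"yaw":0},{"delta_pos":[0,-1,0],"yaw":0}]' 0
python3 -m handwheel '[{"delta_pos":[0,-40,0],"yaw":0},{"delta_pos":[0,-80,0],"yaw":0},{"delta_pos":[0,-120,0],"yaw":0},{"delta_pos":[0,-160,0],"yaw":0},{"delta_pos":[0,-160,0],"yaw":0}]'
python3 - <<'E'
from h import *
go(.463,.241,.2,-98)
for n in("wrist","side"):
    w=robot.snapshot(n); cv2.imwrite(f"pics/{n}6.png",w["image"][:,:,::-1])
    if n=="side": crop(w,"pics/side6z.png",260,220,130,110,6)
E
```

```text
time: 8.05
tool_pos: [0.519, 0.0236, 0.035]
ee_rot: [-1.571, 0.0, -0.521]
wrist_force: [-0.7, 0.8, -0.7]
width: 0.0914
time: 8.55
tool_pos: [0.5225, 0.0235, 0.2026]
ee_rot: [-1.565, -0.012, -0.521]
wrist_force: [1.3, -0.1, 0.8]
width: 0.0942
delta [-159.9    1.6  159. ] yaw 1.189 cur yaw deg -29.85 pos [0.5225 0.0235 0.2026] F [ 1.3 -0.1  0.8] w 0.0942 t 8.55
```

View pics/wrist6.png

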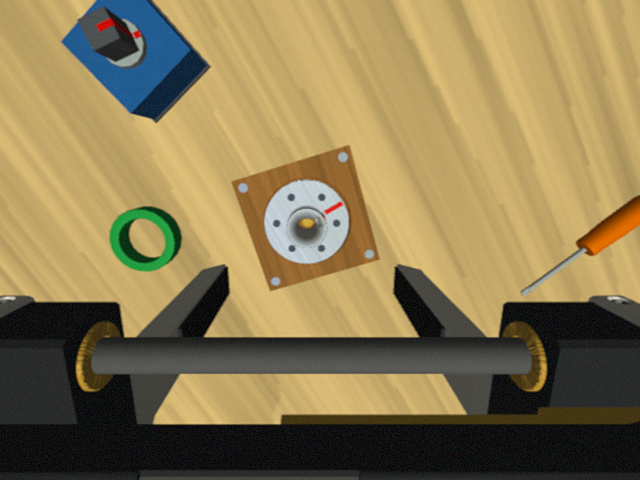

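View pics/side6z.png

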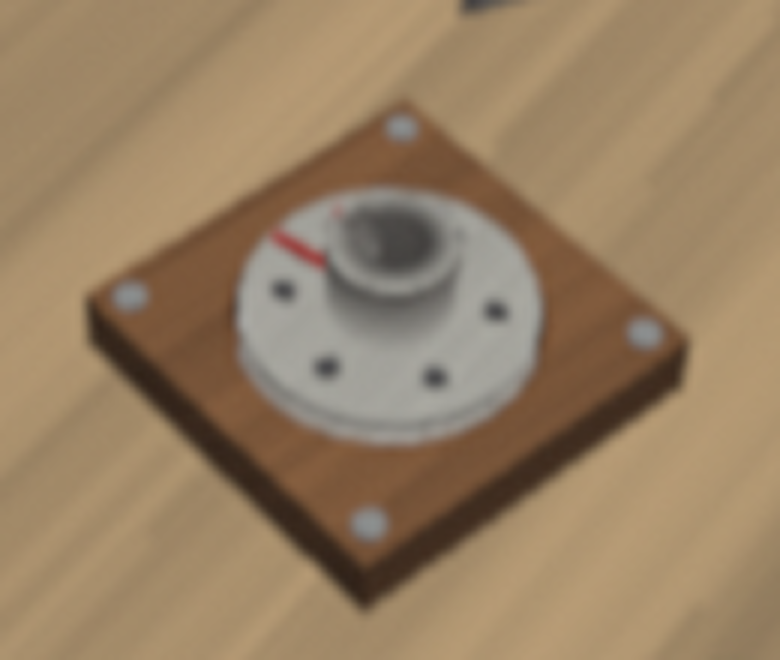

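The pulley is seated in the jig at (307,222) in the wrist view, with its red line toward +x. Next I'll measure it and go to the arbor.

```bash
python3 - <<'E'
from m import *
w=robot.snapshot("wrist"); h=cv2.cvtColor(w["image"],cv2.COLOR_RGB2HSV); dk=h[:,:,2]<110
P=[]
for x,y in((291,197),(321,197),(336,223),(321,248),(292,248),(277,223)):
    q,n=blob(h,x,y,dk,6); P.append(ray(w,q,.032)); 
P=np.array(P); c=P.mean(0); print("pulley",c,[np.linalg.norm(p-c).round(4) for p in P])
ang=np.unwrap([np.arctan2(p[1]-c[1],p[0]-c[0]) for p in P]); print(np.degrees(ang).round(1))
print("key",np.degrees((ang+np.pi/3*np.arange(6)).mean())-90)
r=(((h[:,:,0]<8)|(h[:,:,0]>172))&(h[:,:,1]>130)); q,n=blob(h,334,209,r,10); q=ray(w,q,.032); print("red",n,np.degrees(np.arctan2(q[1]-c[1],q[0]-c[0])))
go(.463,.241,.2,-98)
E
python3 -m handwheel '[{"delta_pos":[-25,2,25],"yaw":0.14},{"delta_pos":[-50,2,50],"yaw":0.28},{"delta_pos":[-75,2,75],"yaw":0.42},{"delta_pos":[-100,2,100],"yaw":0.56},{"delta_pos":[-125,2,125],"yaw":0.70},{"delta_pos":[-145,2,145],"yaw":0.84},{"delta_pos":[-160,2,158],"yaw":0.98},{"delta_pos":[-160,2,158],"yaw":1.12},{"delta_pos":[-160,2,158],"yaw":1.19},{"delta_pos":[-160,2,158],"yaw":1.19}]'
python3 - <<'E'
from h import *
go(.463,.241,.2,-98)
for n in("wrist",):
    w=robot.snapshot(n); cv2.imwrite(f"pics/{n}7.png",w["image"][:,:,::-1])
E
```

```text
pulley [0.51877835 0.02484161 0.032     ] [np.float64(0.032), np.float64(0.0319), np.float64(0.0317), np.float64(0.032), np.float64(0.0321), np.float64(0.0319)]
[  90.1   30.4  -29.7  -89.5 -149.2 -210. ]
key 0.346786838093081
red 67 0.1560507932512136
delta [-156.5   -5.6  160.8] yaw 1.189 cur yaw deg -29.85 pos [0.5187 0.0236 0.1944] F [ 0.1 -0.4 -1. ] w 0.0939 t 8.7
time: 9.7
tool_pos: [0.4576, 0.2401, 0.1904]
ee_rot: [-1.575, -0.002, -1.71]
wrist_force: [1.2, -0.4, 0.5]
width: 0.0939
delta [-1.6 -9.7  5.2] yaw 0.0 cur yaw deg -97.99 pos [0.4576 0.2401 0.1904] F [ 1.2 -0.4  0.5] w 0.0939 t 9.7
```

View pics/wrist7.png

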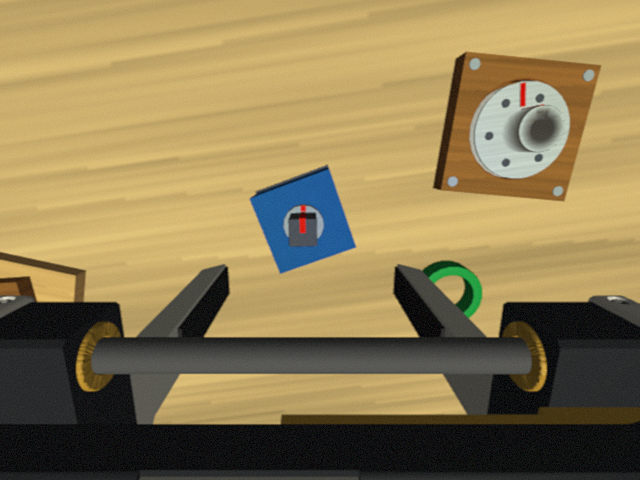

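The wrist view shows the arbor head top at (302,231) and the collar near (303,222), with the red stripe pointing straight up in the image.

```bash
python3 - <<'E'
from m import *
w=robot.snapshot("wrist"); crop(w,"pics/w7z.png",260,180,84,80,9)
h=cv2.cvtColor(w["image"],cv2.COLOR_RGB2HSV)
r=(((h[:,:,0]<8)|(h[:,:,0]>172))&(h[:,:,1]>120)); m=np.zeros_like(r); m[195:245,285:325]=1; m&=r
n,l,st,ce=cv2.connectedComponentsWithStats(m.astype(np.uint8)); print(st[1:],ce[1:])
E
```

```text
[[298 205   8  29 174]] [[302.24137931 220.04022989]]
```

View pics/w7z.png

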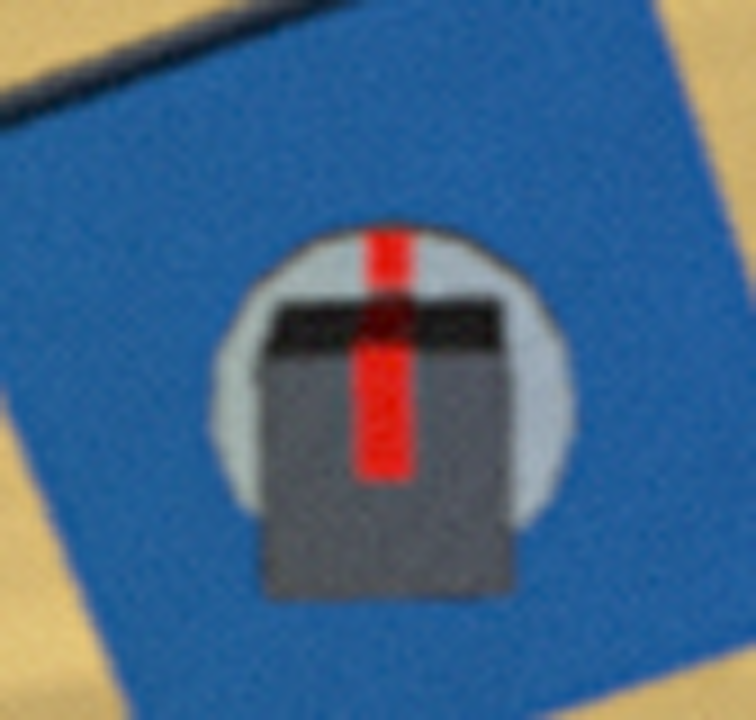

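```bash
python3 - <<'E'
from m import *
w=robot.snapshot("wrist")
c=ray(w,(302.6,232.1),.095); print(c)
# collar circle top z .063: left 211,right 577 -> cx; top 226
print("collar", ray(w,(260+394/9-.5,180+405/9-.5),.063))
P=[ray(w,(260+x/9-.5,180+y/9-.5),.095) for x,y in((258,352),(513,347),(517,592),(265,600))]
print([np.linalg.norm(P[i]-P[i-1]).round(4) for i in range(4)],np.mean(P,0), np.degrees(np.arctan2(*(P[1]-P[2])[[1,0]])),np.degrees(np.arctan2(*(P[0]-P[3])[[1,0]])),np.degrees(np.arctan2(*(P[1]-P[0])[[1,0]]))+90,np.degrees(np.arctan2(*(P[2]-P[3])[[1,0]]))+90)
go(c[0],c[1],.13,-97.5)
E
```

```text
[0.46357084 0.24574093 0.095     ]
collar [0.46354726 0.24585403 0.063     ]
[np.float64(0.024), np.float64(0.0238), np.float64(0.0237), np.float64(0.024)] [0.46350886 0.24571666 0.095     ] -6.7724344286059655 -7.272545692738238 -6.791965064135084 -6.053359167685855
delta [-6.5 61.6  4.5] yaw -0.008 cur yaw deg -97.97 pos [0.4583 0.24   0.1916] F [0.6 0.6 0. ] w 0.094 t 9.85
```

```bash
python3 -m handwheel '[{"delta_pos":[-4,30,4],"yaw":-0.02},{"delta_pos":[-5,55,4.5],"yaw":-0.02},{"delta_pos":[-5,61,4.5],"yaw":-0.02},{"delta_pos":[-5,61,4.5],"yaw":-0.02},{"delta_pos":[-5,61,4.5],"yaw":-0.02}]'
python3 - <<'E'
from h import *
go(.463,.245,.066,-97)
w=robot.snapshot("wrist"); cv2.imwrite(f"pics/wrist8.png",w["image"][:,:,::-1])
crop(w,"pics/w8z.png",250,200,120,120,6)
w=robot.snapshot("side"); crop(w,"pics/s8z.png",210,280,130,110,6)
E
```

```text
time: 10.35
tool_pos: [0.4646, 0.2447, 0.1332]
ee_rot: [-1.569, 0.001, -1.691]
wrist_force: [-0.5, -0.5, -0.4]
width: 0.0938
delta [-0.  67.2 -1.8] yaw 0.002 cur yaw deg -96.88 pos [0.4646 0.2447 0.1332] F [-0.5 -0.5 -0.4] w 0.0938 t 10.35
```

View pics/wrist8.png

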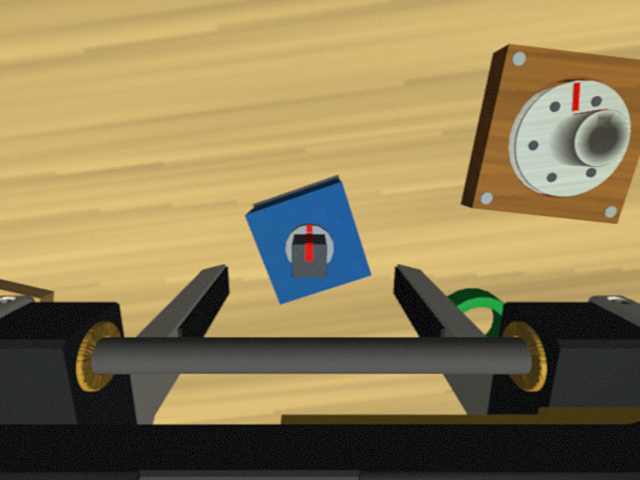

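View pics/w8z.png

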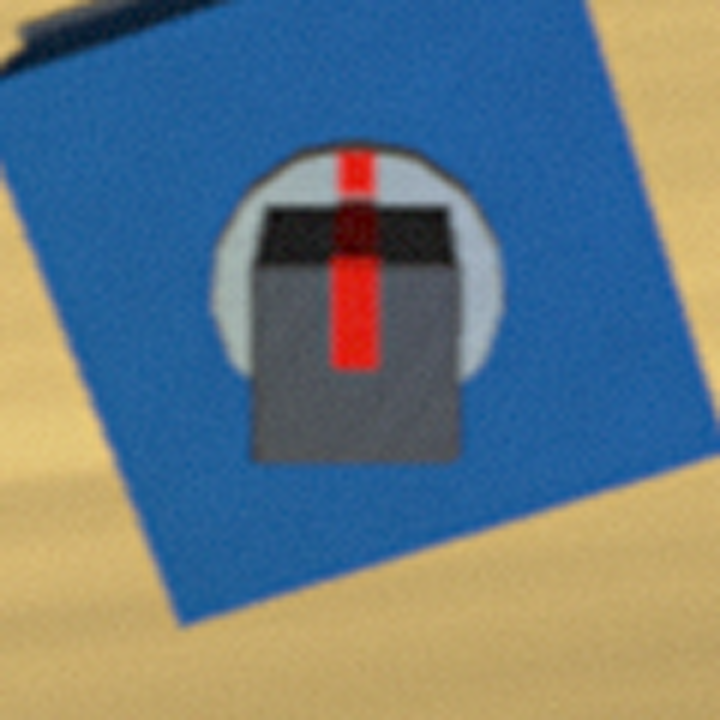

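View pics/s8z.png

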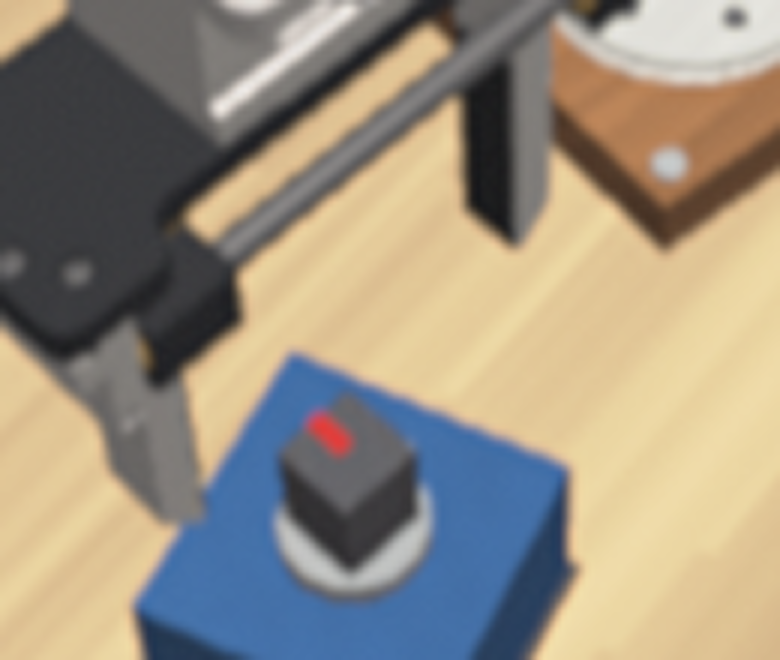

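```bash
python3 - <<'E'
from m import *
w=robot.snapshot("wrist")
c=ray(w,(308.9,260),.095); print(c, ray(w,(250+357/6-.5,200+285/6-.5),.063)); 
go(c[0],c[1],.067)
E
```

```text
[0.46353666 0.24608279 0.095     ] [0.46409215 0.24620033 0.063     ]
delta [-0.9 66.8 -1.7] yaw 0.0 cur yaw deg -96.88 pos [0.4649 0.2449 0.1338] F [0.5 0.  0. ] w 0.0938 t 10.5
```

```bash
python3 -m handwheel '[{"delta_pos":[-0.9,30,-1.2],"yaw":0},{"delta_pos":[-0.9,55,-1.2],"yaw":0},{"delta_pos":[-0.9,64,-1.2],"yaw":0},{"delta_pos":[-0.9,64,-1.2],"yaw":0},{"delta_pos":[-0.9,64,-1.2],"yaw":0}]'
python3 - <<'E'
from h import *
go(.4637,.246,.0665)
w=robot.snapshot("wrist"); crop(w,"pics/w9z.png",200,220,220,130,3)
E
```

```text
time: 11.0
tool_pos: [0.4639, 0.246, 0.0695]
ee_rot: [-1.569, 0.001, -1.691]
wrist_force: [0.6, 0.5, 0.6]
width: 0.0939
delta [ 0.   3.  -0.2] yaw 0.0 cur yaw deg -96.89 pos [0.4639 0.246  0.0695] F [0.6 0.5 0.6] w 0.0939 t 11.0
```

View pics/w9z.png

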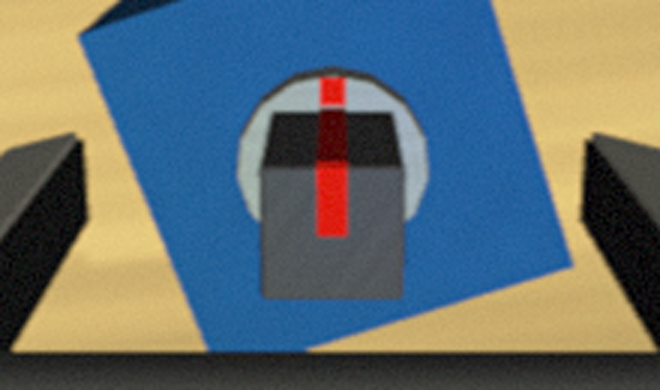

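```bash
python3 -m handwheel '[{"delta_pos":[0,2,0],"yaw":0},{"delta_pos":[0,2,0],"yaw":0}]'; python3 -m handwheel '[{"delta_pos":[0,0,0],"yaw":0},{"delta_pos":[0,0,0],"yaw":0},{"delta_pos":[0,0,0],"yaw":0},{"delta_pos":[0,0,0],"yaw":0},{"delta_pos":[0,0,0],"yaw":0},{"delta_pos":[0,0,0],"yaw":0},{"delta_pos":[0,0,0],"yaw":0},{"delta_pos":[0,0,0],"yaw":0}]' 255
python3 -m handwheel '[{"delta_pos":[0,-4,0],"yaw":0},{"delta_pos":[0,-8,0],"yaw":0},{"delta_pos":[0,-8,0],"yaw":0}]'
python3 - <<'E'
from h import *
go(.5188,.0242,.15,-90)
w=robot.snapshot("wrist"); crop(w,"pics/w10z.png",200,220,220,130,3)
E
```

```text
time: 11.25
tool_pos: [0.4635, 0.2458, 0.0669]
ee_rot: [-1.569, 0.001, -1.691]
wrist_force: [-0.8, -0.3, 0.1]
width: 0.0939
time: 12.05
tool_pos: [0.463, 0.2456, 0.066]
ee_rot: [-1.571, -0.0, -1.691]
wrist_force: [-1.1, -0.4, 0.1]
width: 0.0335
time: 12.35
tool_pos: [0.4632, 0.2457, 0.0745]
ee_rot: [-1.57, 0.0, -1.691]
wrist_force: [0.0, 0.2, -2.6]
width: 0.0236
delta [213.2 -75.5  81.9] yaw -0.12 cur yaw deg -96.89 pos [0.4632 0.2457 0.0745] F [ 0.   0.2 -2.6] w 0.0236 t 12.35
```

View pics/w10z.png

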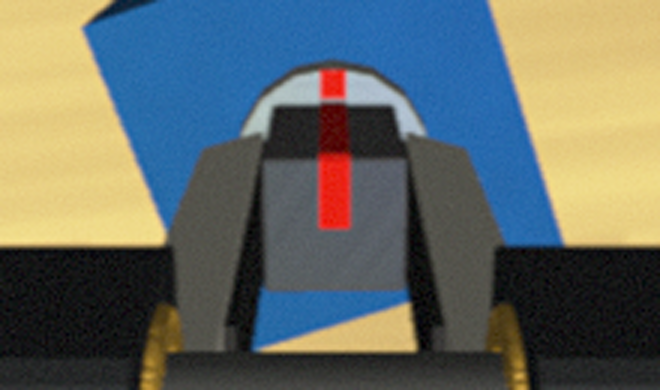

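```bash
python3 -m handwheel '[{"delta_pos":[0,-25,0],"yaw":0},{"delta_pos":[0,-55,0],"yaw":0},{"delta_pos":[0,-75,0],"yaw":0},{"delta_pos":[0,-77,0],"yaw":0},{"delta_pos":[0,-77,0],"yaw":0}]'
python3 - <<'E'
from h import *
go(.5188,.0242,.15,-90)
w=robot.snapshot("wrist"); cv2.imwrite("pics/w11.png",w["image"][:,:,::-1])
w=robot.snapshot("side"); crop(w,"pics/s11z.png",210,260,130,130,6)
E
```

```text
time: 12.9
tool_pos: [0.4629, 0.2456, 0.1508]
ee_rot: [-1.571, -0.0, -1.691]
wrist_force: [-0.9, -0.5, -2.7]
width: 0.0235
delta [213.1   0.8  82. ] yaw -0.12 cur yaw deg -96.89 pos [0.4629 0.2456 0.1508] F [-0.9 -0.5 -2.7] w 0.0235 t 12.9
```

View pics/w11.png

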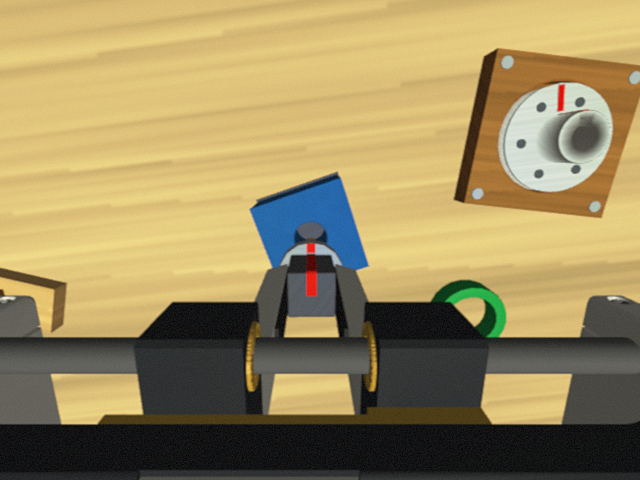

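View pics/s11z.png

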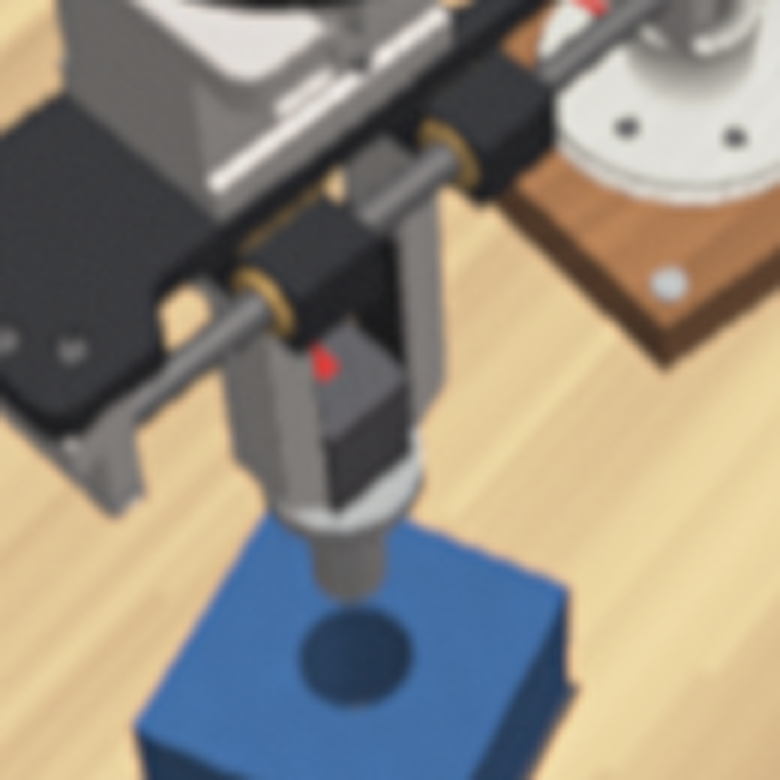

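```bash
python3 -m handwheel '[{"delta_pos":[35,0,14],"yaw":-0.02},{"delta_pos":[75,0,29],"yaw":-0.05},{"delta_pos":[115,0,44],"yaw":-0.08},{"delta_pos":[155,0,60],"yaw":-0.11},{"delta_pos":[190,0,73],"yaw":-0.125},{"delta_pos":[207,0,80],"yaw":-0.125},{"delta_pos":[213,0,82],"yaw":-0.125},{"delta_pos":[213,0,82],"yaw":-0.125},{"delta_pos":[213,0,82],"yaw":-0.125}]'
python3 - <<'E'
from h import *
go(.519,.024,.12,-89.7)
w=robot.snapshot("wrist"); cv2.imwrite("pics/w12.png",w["image"][:,:,::-1])
w=robot.snapshot("side"); crop(w,"pics/s12z.png",260,200,130,130,6)
E
```

```text
time: 13.9
tool_pos: [0.5182, 0.0254, 0.1502]
ee_rot: [-1.573, 0.001, -1.565]
wrist_force: [-0.1, -0.2, -1.5]
width: 0.0238
delta [ 1.4 30.2  0.9] yaw 0.0 cur yaw deg -89.68 pos [0.5182 0.0254 0.1502] F [-0.1 -0.2 -1.5] w 0.0238 t 13.9
```

View pics/w12.png

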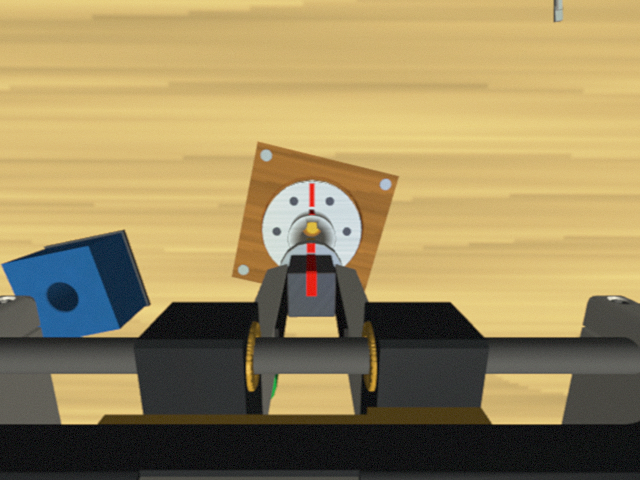

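View pics/s12z.png

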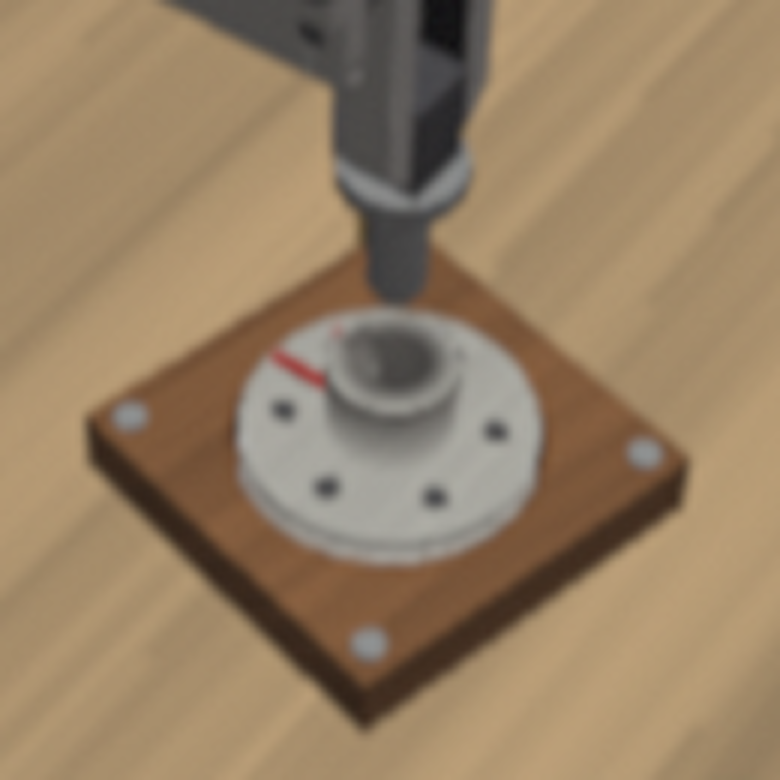

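```bash
python3 -m handwheel '[{"delta_pos":[0.9,12,0.8],"yaw":0},{"delta_pos":[0.9,22,0.8],"yaw":0},{"delta_pos":[0.9,28,0.8],"yaw":0},{"delta_pos":[0.9,28,0.8],"yaw":0}]'
python3 -m handwheel '[{"delta_pos":[0,3,0],"yaw":0},{"delta_pos":[0,6,0],"yaw":0},{"delta_pos":[0,9,0],"yaw":0}]'
python3 - <<'E'
from h import *
go(.519,.024,.107,-89.7)
w=robot.snapshot("wrist"); crop(w,"pics/w13z.png",220,150,190,160,4)
w=robot.snapshot("side"); crop(w,"pics/s13z.png",260,200,130,130,5)
E
```

```text
time: 14.4
tool_pos: [0.5184, 0.0237, 0.121]
ee_rot: [-1.575, 0.0, -1.566]
wrist_force: [-0.2, 0.8, -3.3]
width: 0.0239
time: 14.7
tool_pos: [0.5199, 0.0235, 0.1143]
ee_rot: [-1.57, 0.0, -1.566]
wrist_force: [-0.6, -0.1, -1.1]
width: 0.0235
delta [-0.5  7.3 -0.9] yaw -0.001 cur yaw deg -89.73 pos [0.5199 0.0235 0.1143] F [-0.6 -0.1 -1.1] w 0.0235 t 14.7
```

View pics/w13z.png

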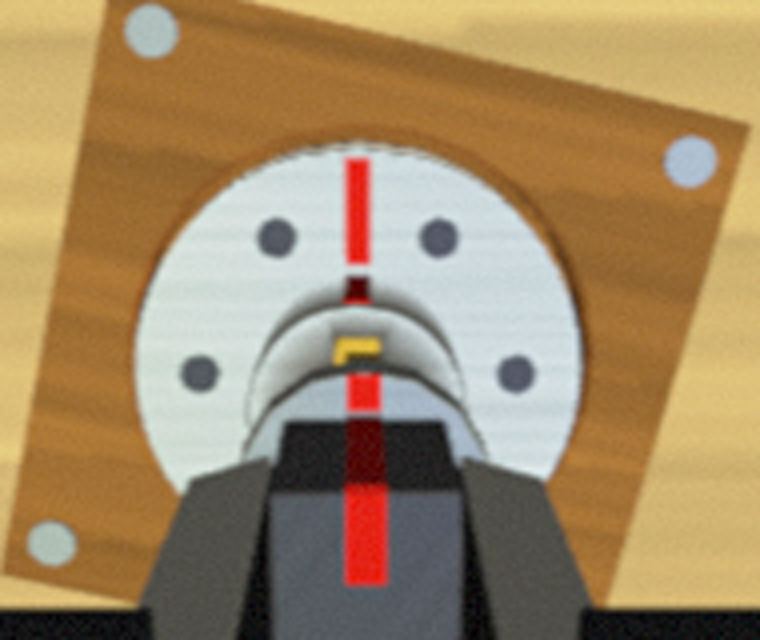

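View pics/s13z.png

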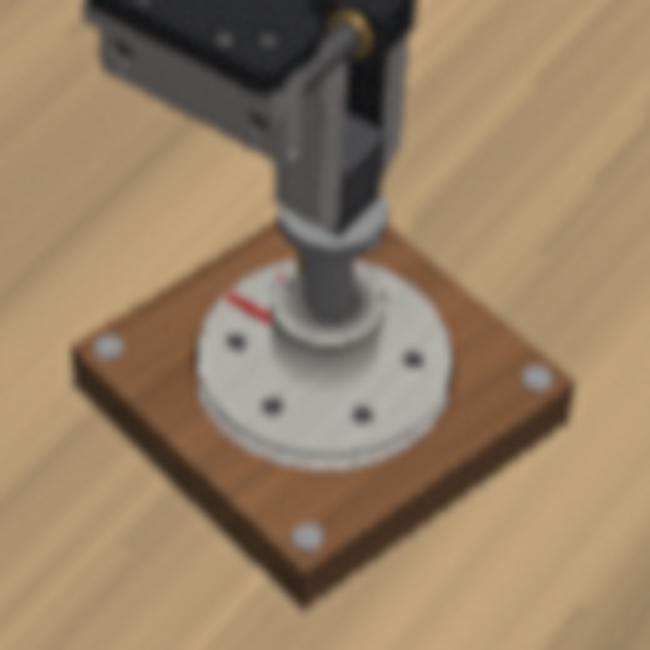

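```bash
python3 -m handwheel '[{"delta_pos":[-0.8,3,-0.5],"yaw":0},{"delta_pos":[-0.8,6,-0.5],"yaw":0},{"delta_pos":[-0.8,9,-0.5],"yaw":0}]'
python3 -m handwheel '[{"delta_pos":[0,2,0],"yaw":0},{"delta_pos":[0,4,0],"yaw":0}]'
python3 -m handwheel '[{"delta_pos":[0,2,0],"yaw":0},{"delta_pos":[0,3,0],"yaw":0}]'
```

```text
time: 15.1
tool_pos: [0.5192, 0.0242, 0.1048]
ee_rot: [-1.571, -0.0, -1.566]
wrist_force: [0.5, -0.7, -2.8]
width: 0.0236
time: 15.3
tool_pos: [0.5191, 0.0242, 0.1008]
ee_rot: [-1.571, -0.0, -1.566]
wrist_force: [-0.2, -0.4, -2.9]
width: 0.0238
time: 15.5
tool_pos: [0.519, 0.0243, 0.0978]
ee_rot: [-1.571, -0.0, -1.566]
wrist_force: [0.6, -0.3, -2.4]
width: 0.0237
```

```bash
python3 -m handwheel '[{"delta_pos":[0,3,0],"yaw":0},{"delta_pos":[0,6,0],"yaw":0},{"delta_pos":[0,9,0],"yaw":0}]'
python3 -m handwheel '[{"delta_pos":[0,3,0],"yaw":0},{"delta_pos":[0,6,0],"yaw":0},{"delta_pos":[0,9,0],"yaw":0}]'
python3 - <<'E'
from h import *
go(.519,.024,.071,-89.7)
w=robot.snapshot("wrist"); crop(w,"pics/w14z.png",220,150,190,160,4)
w=robot.snapshot("side"); crop(w,"pics/s14z.png",260,200,130,130,5)
E
```

```text
time: 15.8
tool_pos: [0.5191, 0.0243, 0.0888]
ee_rot: [-1.571, -0.0, -1.566]
wrist_force: [1.1, 0.2, -2.5]
width: 0.0238
time: 16.1
tool_pos: [0.5193, 0.0243, 0.0804]
ee_rot: [-1.57, -0.0, -1.566]
wrist_force: [-0.7, -0.4, 3.3]
width: 0.0235
delta [ 0.2  9.4 -0.3] yaw -0.0 cur yaw deg -89.72 pos [0.5193 0.0243 0.0804] F [-0.7 -0.4  3.3] w 0.0235 t 16.1
```

View pics/s14z.png

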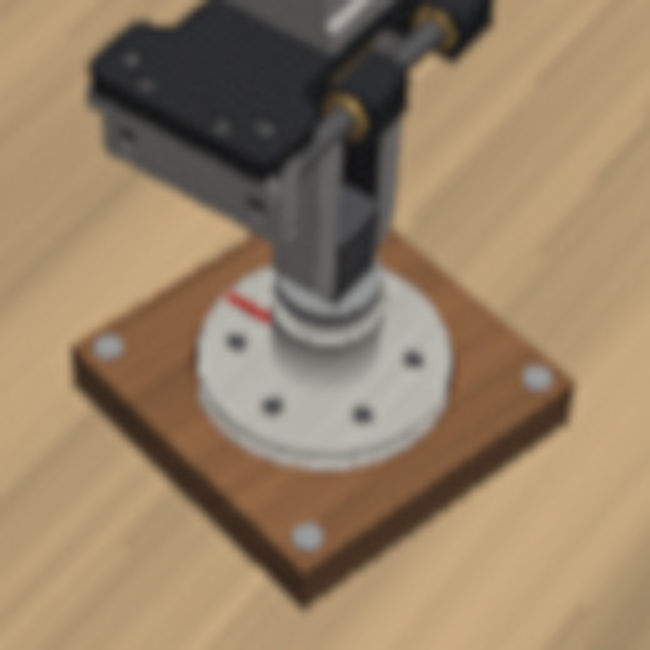

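```bash
python3 -m handwheel '[{"delta_pos":[0,2,0],"yaw":0},{"delta_pos":[0,4,0],"yaw":0},{"delta_pos":[0,4,0],"yaw":0}]'
python3 -m handwheel '[{"delta_pos":[0,1.5,0],"yaw":0},{"delta_pos":[0,2,0],"yaw":0},{"delta_pos":[0,2,0],"yaw":0}]'
python3 -m handwheel '[{"delta_pos":[0,1,0],"yaw":0},{"delta_pos":[0,1,0],"yaw":0}]'
python3 -m handwheel '[{"delta_pos":[0,1,0],"yaw":0},{"delta_pos":[0,1,0],"yaw":0}]'
```

```text
time: 16.5
tool_pos: [0.5195, 0.0243, 0.077]
ee_rot: [-1.57, -0.0, -1.566]
wrist_force: [-3.3, 0.0, 6.4]
width: 0.0237
time: 16.8
tool_pos: [0.5196, 0.0243, 0.0755]
ee_rot: [-1.569, -0.0, -1.566]
wrist_force: [-3.1, 0.3, 7.7]
width: 0.0237
time: 17.0
tool_pos: [0.5196, 0.0244, 0.0749]
ee_rot: [-1.569, 0.0, -1.566]
wrist_force: [-3.5, 0.2, 9.6]
width: 0.0239
time: 17.2
tool_pos: [0.5197, 0.0244, 0.0748]
ee_rot: [-1.569, 0.0, -1.566]
wrist_force: [-4.4, -0.0, 12.4]
width: 0.0235
```

```bash
python3 -m handwheel '[{"delta_pos":[0,1,-0.6],"yaw":0},{"delta_pos":[0,1,-0.6],"yaw":0}]'
python3 -m handwheel '[{"delta_pos":[0,1.5,0],"yaw":0},{"delta_pos":[0,1.5,0],"yaw":0},{"delta_pos":[0,1.5,0],"yaw":0}]'
python3 - <<'E'
from h import *
go(.519,.024,.071,-89.7)
w=robot.snapshot("wrist"); crop(w,"pics/w15z.png",220,150,190,160,4)
w=robot.snapshot("side"); crop(w,"pics/s15z.png",300,225,60,60,10)
E
```

```text
time: 17.4
tool_pos: [0.5197, 0.0244, 0.0748]
ee_rot: [-1.567, 0.0, -1.566]
wrist_force: [-5.7, 0.6, 15.6]
width: 0.024
time: 17.7
tool_pos: [0.5198, 0.0245, 0.0747]
ee_rot: [-1.566, 0.0, -1.566]
wrist_force: [-8.3, 0.1, 20.8]
width: 0.0233
delta [ 0.5  3.7 -0.8] yaw -0.0 cur yaw deg -89.72 pos [0.5198 0.0245 0.0747] F [-8.3  0.1 20.8] w 0.0233 t 17.7
```

View pics/w15z.png

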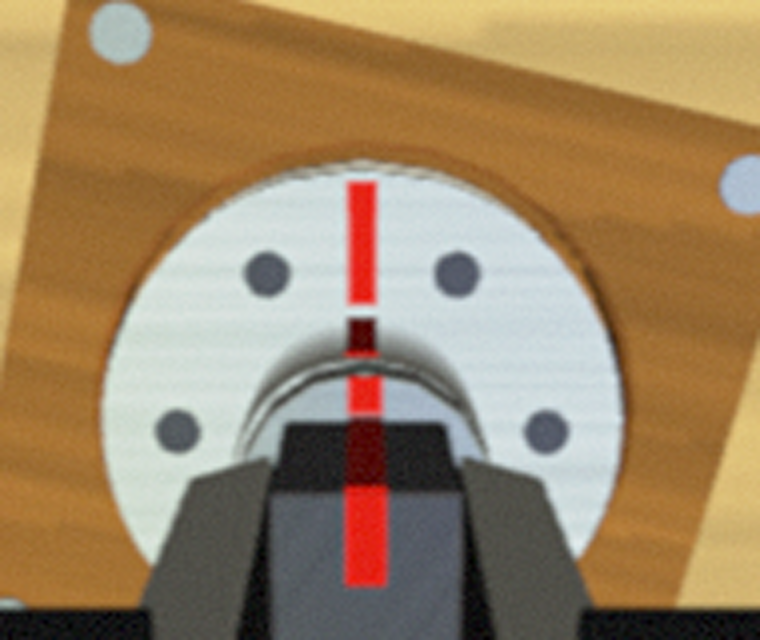

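View pics/s15z.png

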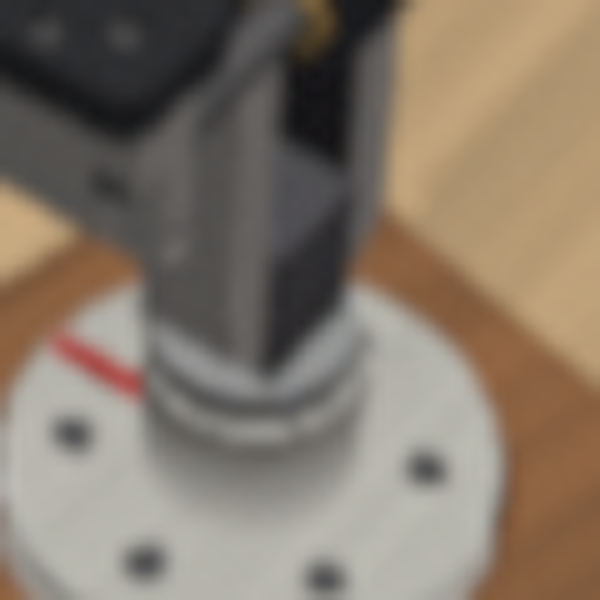

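```bash
python3 - <<'E'
from h import *
s=robot.snapshot("side"); f=12; x0,y0,W,H=305,240,50,45
im=cv2.resize(s["image"][y0:y0+H,x0:x0+W,::-1],None,fx=f,fy=f,interpolation=cv2.INTER_CUBIC)
raw=im.copy()
a=np.linspace(0,2*np.pi,200)
# centre for side cam from holes
import itertools
h=cv2.cvtColor(s["image"],cv2.COLOR_RGB2HSV)
pa=(300+72/10-.5,225+434/10-.5); pb=(300+427/10-.5,225+468/10-.5)
c=(ray(s,pa,.032)+ray(s,pb,.032))/2; print("side pulley centre",c)
for r,z,col in((.02,.060,(0,255,0)),(.019,.060,(0,0,255)),(.019,.068,(255,0,255)),(.020,.032,(255,255,0))):
    q=proj(s,np.c_[c[0]+r*np.cos(a),c[1]+r*np.sin(a),0*a+z]); q=((q-[x0,y0]+.5)*f).astype(int)
    cv2.polylines(im,[q.reshape(-1,1,2)],True,col,1)
cv2.imwrite("pics/ov.png",np.hstack([raw,im])[:, :].copy() if raw.shape[1]*2<=800 else cv2.resize(np.hstack([raw,im]),(800,360)))
E
```

```text
side pulley centre [0.52143624 0.02404669 0.032     ]
```

View pics/ov.png

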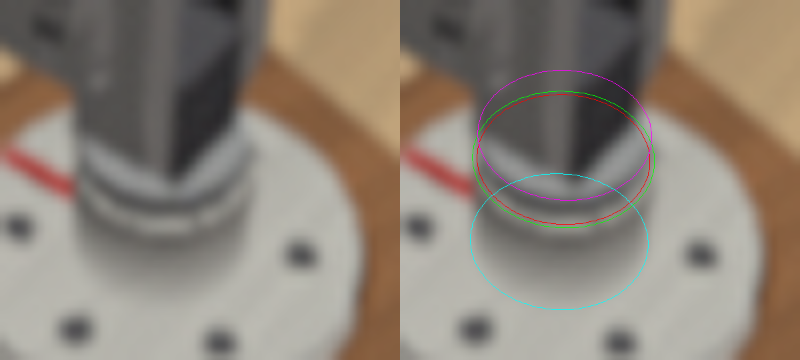

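```bash
python3 - <<'E'
from h import *
s=robot.snapshot("side"); f=12; x0,y0,W,H=310,238,36,36
f=16
im=cv2.resize(s["image"][y0:y0+H,x0:x0+W,::-1],None,fx=f,fy=f,interpolation=cv2.INTER_CUBIC)
cv2.imwrite("pics/c16.png",im)
c=np.array([.5214,.02405])
def P(r,az,z): 
    return ((proj(s,[c[0]+r*np.cos(az),c[1]+r*np.sin(az),z])[0]-[x0,y0]+.5)*f).round(0)
az=np.radians(123)
for g in(0,.002,.004):
    print(g,"corner",P(.01697,np.radians(135),.068+g),"collar top front",P(.019,az,.068+g),"collar bot",P(.019,az,.06+g))
print("boss front",P(.02,az,.06))
col=(s["image"].astype(int).sum(2)//3)
for u in(319,320,321,322): print(u,[int(v) for v in col[255:272,u]])
E
```

```text
0 corner [276. 417.] collar top front [242. 432.] collar bot [240. 481.]
0.002 corner [276. 405.] collar top front [243. 420.] collar bot [240. 469.]
0.004 corner [277. 393.] collar top front [243. 408.] collar bot [241. 457.]
boss front [239. 488.]
319 [79, 79, 80, 92, 117, 141, 146, 133, 105, 89, 105, 122, 117, 100, 99, 110, 120]
320 [79, 79, 80, 84, 103, 128, 144, 143, 122, 91, 91, 118, 125, 105, 98, 107, 117]
321 [80, 79, 79, 79, 89, 111, 136, 145, 131, 98, 88, 110, 124, 112, 99, 103, 114]
322 [85, 85, 84, 82, 84, 100, 126, 143, 138, 109, 88, 104, 127, 126, 106, 103, 111]
```

View pics/c16.png

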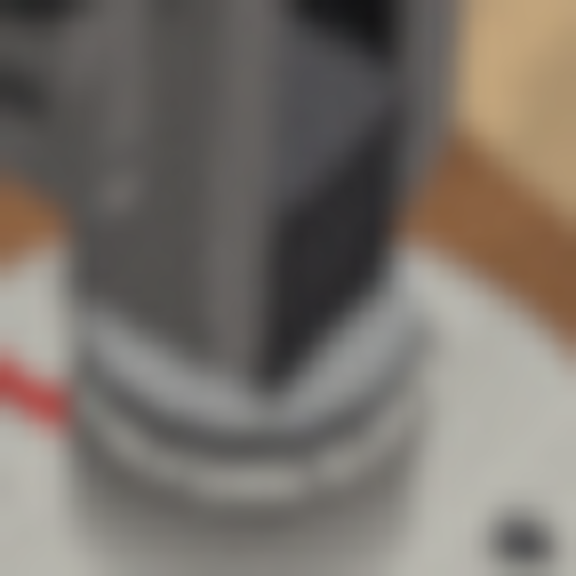

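```bash
python3 -m handwheel '[{"delta_pos":[0,0,-1],"yaw":0},{"delta_pos":[0,0,-2],"yaw":0},{"delta_pos":[0,0,-2],"yaw":0}]'
python3 -m handwheel '[{"delta_pos":[0,1,-1],"yaw":0},{"delta_pos":[0,2,-2],"yaw":0},{"delta_pos":[0,2,-2],"yaw":0},{"delta_pos":[0,2,-2],"yaw":0}]'
python3 - <<'E'
from h import *
go(.519,.024,.071,-89.7)
s=robot.snapshot("side"); x0,y0,W,H=310,238,36,36
im=cv2.resize(s["image"][y0:y0+H,x0:x0+W,::-1],None,fx=16,fy=16,interpolation=cv2.INTER_CUBIC)
cv2.imwrite("pics/c17.png",im)
w=robot.snapshot("wrist"); crop(w,"pics/w17z.png",270,215,90,80,8)
E
```

```text
time: 18.2
tool_pos: [0.5196, 0.0245, 0.0747]
ee_rot: [-1.562, 0.0, -1.566]
wrist_force: [-3.3, 0.4, 16.4]
width: 0.0239
time: 18.6
tool_pos: [0.5196, 0.0245, 0.0746]
ee_rot: [-1.557, 0.0, -1.566]
wrist_force: [-1.5, 0.9, 20.9]
width: 0.0236
delta [ 0.5  3.6 -0.7] yaw -0.0 cur yaw deg -89.71 pos [0.5196 0.0245 0.0746] F [-1.5  0.9 20.9] w 0.0236 t 18.6
```

View pics/c17.png

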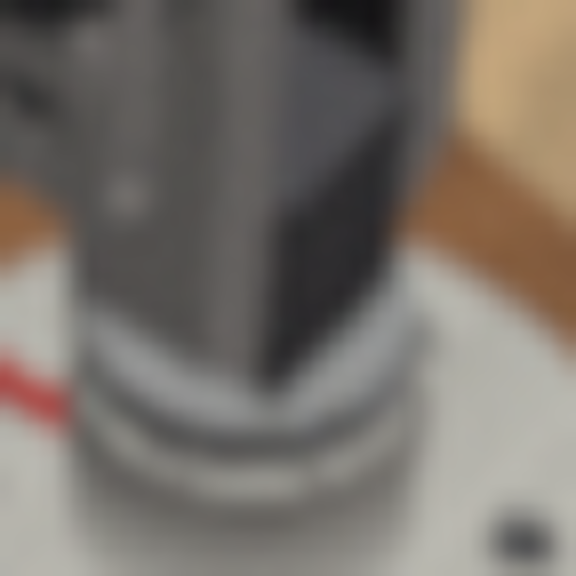

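View pics/w17z.png

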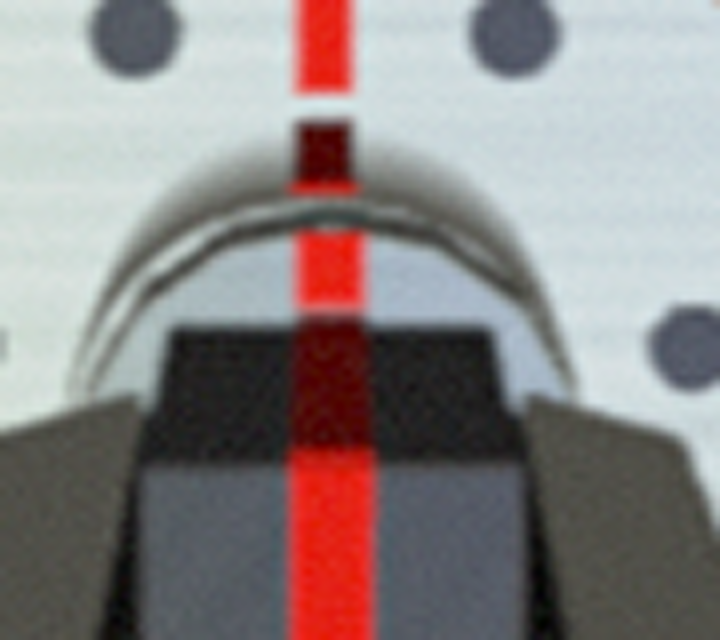

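```bash
python3 - <<'E'
from h import *
w=robot.snapshot("wrist"); p,R,o=tool(); print(p,o["wrist_force"])
# pulley centre from 4 visible holes
h=cv2.cvtColor(w["image"],cv2.COLOR_RGB2HSV)
from m import blob
dk=h[:,:,2]<120
A=[blob(h,x,y,dk,8)[0] for x,y in((287,219),(334,219),(264,258),(356,258))]
P=[ray(w,q,.032) for q in A]; print(np.array(A).round(1))
c=(P[2]+P[3])/2; d=(P[3]-P[2]); n=np.array([-d[1],d[0],0])/np.linalg.norm(d); c=c-n*.016; print("pulley c",c,np.linalg.norm(d))
f=lambda r,z:((proj(w,c*[1,1,0]+n*r+[0,0,z])[0]-[270,215]+.5)*8).round(0)
print("boss rim",f(.02,.06))
for e in(-.001,0,.001):
  for g in(0,.004): print(e,g,"collar bot",f(.019+e,.06+g),"collar top",f(.019+e,.068+g),"head bot",f(.012+e,.068+g),"head top",f(.012+e,.1+g))
E
```

```text
[0.51963859 0.02453086 0.07466331] [-2.23809437  1.43718764 20.70230786]
[[286.4 218.6]
 [333.7 218.6]
 [264.  257.8]
 [356.1 257.9]]
pulley c [0.50284779 0.02471269 0.032     ] 0.06417221375771728
boss rim [323. 400.]
-0.001 0 collar bot [323. 425.] collar top [323. 459.] head bot [323. 549.] head top [321. 731.]
-0.001 0.004 collar bot [323. 442.] collar top [323. 477.] head bot [323. 568.] head top [320. 758.]
0 0 collar bot [323. 413.] collar top [323. 446.] head bot [323. 536.] head top [321. 716.]
0 0.004 collar bot [323. 429.] collar top [323. 464.] head bot [323. 555.] head top [320. 743.]
0.001 0 collar bot [323. 400.] collar top [323. 433.] head bot [323. 523.] head top [321. 701.]
0.001 0.004 collar bot [323. 416.] collar top [323. 451.] head bot [323. 542.] head top [320. 728.]
```

```bash
python3 - <<'E'
from h import *
w=robot.snapshot("wrist")
P=[ray(w,q,.032) for q in((264,257.8),(356.1,257.9))]
c=(P[0]+P[1])/2; d=P[1]-P[0]; n=np.array([-d[1],d[0],0])/np.linalg.norm(d); print(c)
f=lambda r,z:((proj(w,c*[1,1,0]+n*r+[0,0,z])[0]-[270,215]+.5)*8).round(0)
print("boss rim",f(.02,.06))
for e in(-.001,0,.001):
  for g in(0,.002,.004): print(e,g,"collar bot",f(.019+e,.06+g)[1],"collar top",f(.019+e,.068+g)[1],"head bot",f(.012+e,.068+g)[1],"head top",f(.012+e,.1+g)[1])
E
```

```text
[0.51885001 0.02479807 0.032     ]
boss rim [323. 197.]
-0.001 0 collar bot 223.0 collar top 249.0 head bot 342.0 head top 489.0
-0.001 0.002 collar bot 229.0 collar top 256.0 head bot 350.0 head top 500.0
-0.001 0.004 collar bot 236.0 collar top 263.0 head bot 358.0 head top 511.0
0 0 collar bot 210.0 collar top 236.0 head bot 329.0 head top 473.0
0 0.002 collar bot 216.0 collar top 242.0 head bot 336.0 head top 484.0
0 0.004 collar bot 222.0 collar top 249.0 head bot 344.0 head top 495.0
0.001 0 collar bot 197.0 collar top 222.0 head bot 315.0 head top 458.0
0.001 0.002 collar bot 203.0 collar top 229.0 head bot 323.0 head top 468.0
0.001 0.004 collar bot 209.0 collar top 236.0 head bot 331.0 head top 479.0
```

```bash
python3 -m handwheel '[{"delta_pos":[0,0,0],"yaw":0},{"delta_pos":[0,0,0],"yaw":0},{"delta_pos":[0,0,0],"yaw":0},{"delta_pos":[0,0,0],"yaw":0},{"delta_pos":[0,0,0],"yaw":0}]'
python3 - <<'E'
from h import *
w=robot.snapshot("side"); cv2.imwrite("pics/fin.png",w["image"][:,:,::-1])
E
```

```text
time: 19.3
tool_pos: [0.5197, 0.0245, 0.0747]
ee_rot: [-1.557, 0.0, -1.566]
wrist_force: [-0.8, 1.5, 22.6]
width: 0.0237
```

View pics/fin.png

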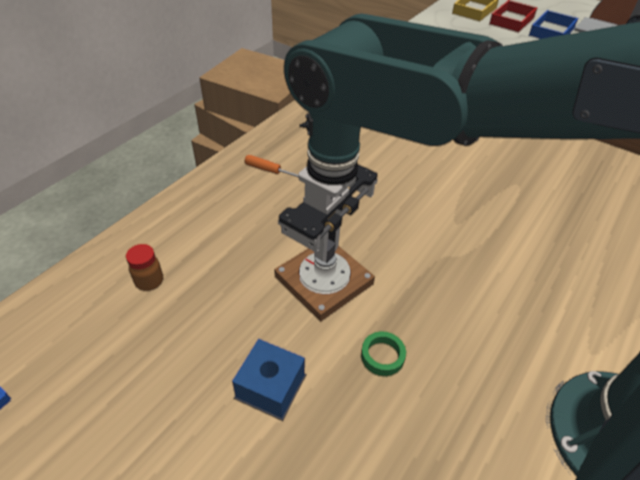

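The collar is hard against the boss, but the tool leans about 0.8° from my sideways correction. I'll take that lean out and keep the push.

```bash
python3 -m handwheel '[{"delta_pos":[0,-0.5,1.5],"yaw":0},{"delta_pos":[0,-1,3],"yaw":0},{"delta_pos":[0,-1,3],"yaw":0},{"delta_pos":[0,-1,3],"yaw":0},{"delta_pos":[0,-1,3],"yaw":0}]'
```

```text
time: 19.85
tool_pos: [0.5198, 0.0245, 0.0747]
ee_rot: [-1.564, 0.0, -1.566]
wrist_force: [-7.6, 0.6, 21.1]
width: 0.024
```

```bash
python3 -m handwheel '[{"delta_pos":[0,-0.5,0],"yaw":0},{"delta_pos":[0,-1,0],"yaw":0},{"delta_pos":[0,-1,0],"yaw":0},{"delta_pos":[0,-1,0],"yaw":0},{"delta_pos":[0,-1,0],"yaw":0}]'
```

```text
time: 20.35
tool_pos: [0.5197, 0.0245, 0.0747]
ee_rot: [-1.564, 0.0, -1.566]
wrist_force: [-5.4, 2.6, 18.1]
width: 0.024
```

```bash
python3 - <<'E'
from h import *
go(.5197,.0245,.0747,-89.7)
print(robot.close_job())
go(.5197,.0245,.0747,-89.7)
E
```

```text
delta [ 0. -0. -0.] yaw -0.0 cur yaw deg -89.72 pos [0.5197 0.0245 0.0747] F [-5.4  2.6 18.1] w 0.024 t 20.35
the job is handed in; nothing more can be done
None
the job is handed in; nothing more can be done
```

I put the pulley boss up in the jig's pocket and let go of it. I then took the arbor from its stand, lined its key up with the keyway and pushed it down until it stopped. I handed the job in at 20.35 s, still gripping the arbor and pressing down with about 18 N.

**Checks that agree the collar is home:**
- The force rose at about 0.9 N/mm, as the spring should. It then hit a hard stop about 7 mm after the pin was first touched, and pressing to about 21 N moved the arbor no further.
- The outlines of the boss and collar in the wrist view match a zero gap best.
- The key and keyway marks lined up in the wrist view, and the key met no resistance going in.
- In the last side view the jar, tape and screwdriver looked as they did at the start. I compared them by eye and did not measure them.

**Checks that disagreed or were not perfect:**
- A rough check in the blurred side view suggested a gap of about 3 mm. I put that down to the side camera's error (about 2 mm) and the arbor sitting slightly off-centre.
- My first estimate of how low the arbor was held also disagreed with the final height by about 4 mm. The fingers were still closing as I began the lift, so they took hold of it lower down, and that accounts for the difference.
- The tool ended leaning about 0.4°, with a side force of about 6 N.

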